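Wedge two strips tight in a cramping board for edge joining

ROBOT

A 7-joint arm with a two-finger parallel gripper is mounted at the origin on a cart in front of the work surface, level with it; the furniture and walls round the work are solid. World frame = base frame: x ahead of the robot, y to its left, z up, the work surface at z = 0. Lengths are in m, angles in degrees, forces in N, time in s.
With the tool pointing down it reaches from about 0.425 to 0.925 m from the base axis. Payload 6.8 kg.
Tool frame: the origin (TCP) lies on the centre line of the jaws, within the pads' length; the fingertips stand 19 mm ahead of it and the grasp point (between the pads) is the TCP (robot.tip_extent is the z of the fingertips in the tool frame, in m); z points along the fingers, y is the line along which they close (so a half turn about z gives the same grasp; the last joint's range is limited). The gripper opens to 88 mm and grips with 3 to 60 N. Pads are 20 mm wide; open, the fingers measure 115 mm over their backs; the gripper's body (75 mm by 178 mm) begins 61 mm behind the grasp point.
Start: joints at [67.661, 27.33, 1.283, 89.118, -0.659, 63.558, -4.761], TCP at [0.188, -0.648, 0.242] pointing down, gripper open.
Joint ranges: [-169.35, 169.35], [-19.33, 120.38], [-80.79, 83.38], [13.8, 139.57], [-78.32, 258.32], [9.67, 109.79], [-169.56, 169.56]. Speed limits (degrees/s): [136.94, 136.94, 180, 180, 180, 180, 180].

INTERFACE

Orientations are given as a 3x3 rotation matrix whose columns are the frame's x, y, z axes.
In Python, from cell import robot gives the robot as it stands.
- The arm moves only by the tool step_arm, never from a script. Its argument "commands" is a list of rows, each an object with "linear": the shift along the tool's x, y, z in cm, a list of three; "turn": the turn, a rotation vector about the tool's x, y, z in rad, a list of three. A call has 1 to 8 rows; each row is the pose to reach, as a shift and turn from the pose commanded when the call began, along the tool's axes at that moment; what a row does not reach only later rows make up. A row lasts 1/12 s, in which the tool goes at most 41.7 mm and 7.16 degrees, less where a joint would pass 70% of its speed; a pose out of reach is approached as far as the arm can. A call with a gripper value outside its range is refused whole. "gripper" is the finger opening in cm, from 0 to 8.78, set as the call begins (left out, the last holds). The fingers move at their own pace and stop on an object; the grip force is fixed at half the most. Time passes only in rows, so rows that repeat a pose let the fingers close. It gives the time, the measured TCP pose, the force, the opening and the grip force at its end, in the units of the state.
- robot.get_obs(): the state, without advancing time (a new reading comes with each control period).
- robot.get_image(name): name is "scene" or "top"; returns the picture (384x512x3 uint8, red, green, blue); there is no depth.
- robot.camera_params(name): a dict with "fx", "fy", "cx", "cy" (pixels), "origin" and "rotation" of the camera in the world. Camera axes: x right, y up, looking along -z (the intrinsics and any distortion apply to the point x, -y, -z); pixel columns grow to the right and rows downward; lengths in m; the calibration is good to about 2 mm. A picture is of the moment at which its call begins. camera_params takes no time and is no camera call.
- robot.sign_off(): hands the job in; it is judged then, once.
The state is a dict: "time": time; "qpos": joint angles; "joint_velocities": joint speeds; "joint_efforts": joint torques, N m; "position": TCP position; "eef_rot": TCP orientation; "ft_force": force on the tool from outside, world axes, zero at the start; "moment": the same for the moment, N m; "width": finger opening in m; "finger_force": force on a finger pad.
Only numpy, scipy, OpenCV 4.12 (cv2) and the standard library are available. Lean on these libraries where they do the work, as an engineer would, in place of code of your own. Each camera call takes 0.05 s, during which the arm holds its last target. There are 200 camera calls.

TASK

Cramp the two wooden strips on the wedge board: slip the loose wedge, thin end first, into the tapering gap between the near strip and the slanting fence and let go of it, then take the mallet that lies left of the vice and tap the wedge's thick end with light, firm taps, never a heavy blow, until it goes no further and holds both joints closed and tight by itself. Then lay the mallet down flat on the bare desk; leave the other tools where they are.

Things in the scene. Friction and masses are not known exactly. Their poses are not given: they have to be found in the camera images.
- cramp_board: Cramping board screwed to the desk: plywood base 190 x 285 x 12 mm with dark wooden fences. Origin: middle of its underside; y runs along the strips, the way the wedge is driven (roughly to the robot's left), x across, away from the robot, z up. Base top z = 12 mm. Straight fence on the far side: inner face x = +65 mm, top z = 34 mm. End stop at the +y end: inner face y = +119 mm.
- gap_mouth (a point): Point in the open end (mouth) of the tapering gap, on the base: x = -47, y = -45, z = 12 mm in the board's frame. The base goes on 97 mm outside the mouth (-y) and carries the wedge there. On the robot's side of the gap is the slanting fence, 22 mm high, from y = -45 to +80 mm; its face leans 1 in 8, so the gap narrows towards +y. Two knobs on it rise to z = 48 mm.
- fence_knob (a point): Top of the first knob that holds the slanting fence (nominal place). That fence is set by hand in slots: its face at the mouth lies anywhere from x = -60.5 to -56.5 mm in the board's frame and is not measured. So where the wedge jams with the joints closed (butt 22 to 54 mm outside the mouth) must be found by feel.
- strip_far: Wooden strip 50 x 160 x 20 mm (x, y, z) lying loose on the board beside the straight fence; origin: middle of its underside. Its joint with the fence is closed when this lies at x = +40 mm in the board's frame; at the start it stands 1 to 3 mm off. 0.10 kg.
- strip_near: Second strip, same size, loose beside the first on the robot's side; origin: middle of its underside. With both joints closed it lies at x = -10 mm in the board's frame, its near edge at x = -35 mm; at the start it lies 3 to 5 mm short of that. The wedge's straight face bears on that edge; driving the wedge slides both strips to the fence and a little along, to the end stop.
- wedge: Pale wooden wedge lying on the desk, 130 mm long, 20 mm high, taper 1 in 8, 0.06 kg. Origin: on its underside at half length. y points to its thin end. Straight face at x = +10 mm, along y; slanting face on the -x side. Used with its axes along those of the board: straight face to the near strip, slanting face to the slanting fence. Grip it across, from above, 10 to 40 mm from the butt.
- wedge_tip (a point): Middle of the thin end face (12 mm wide), half way up: x = +4, y = +65, z = 10 mm in the wedge's frame. With the tip 22 mm past the mouth the wedge still fits loosely, its straight face 1 mm off the near strip.
- wedge_butt (a point): Middle of the thick end face (28 mm wide), half way up: x = -4, y = -65, z = 10 mm in the wedge's frame. Strike here along the board's y. The wedge locks by friction: after taps of 15 to 35 N that no longer move it, it stays tight by itself. Taps under 12 N are too weak, blows over 60 N too hard.
- mallet: Wooden carpenter's mallet lying flat on the desk left of the vice, 307 mm long, about 0.5 kg. Origin: middle of its underside. Handle along +x, 26 mm wide (y), from the head at x = -85 to x = +154 mm, top at z = 34 mm. Head 69 x 123 x 62 mm (x, y, z): x = -154 to -85, y = -62 to +62, z = 0 to 62 mm. Grip the handle close to the head, at x about -60 mm.
- mallet_head (a point): Centre of the mallet's head: x = -119.5, y = 0, z = 31 mm in its frame. It strikes with the flat ends of the head, along its y, at y = +62 and -62 mm.
- pencil: Red flat carpenter's pencil, 163 mm long, 8 mm thick, lying on the desk on the robot's side of the board: leave it.
- sanding_block: Brown cork sanding block, 66 x 112 x 34 mm, lying on the desk to the left of the mallet: leave it.

How it is judged:
By the outcome, as a careful person would: the job done as asked, in the order asked, and still so for the second after the job is handed in, with the robot touching nothing.
It also fails if it takes over 72 s, if anything falls off the work surface, if the arm or the gripper's body presses on something with over 40 N, if the wrist force passes 120 N, or if a joint passes its speed limit or range.

## Working session

There is one attempt and no reset: what is moved stays moved. The work goes in short steps, Python scripts to look and compute and a tool call to move; the robot and the scene stay as the last step left them, time stands still between calls to the robot, and variables do not carry over. Pictures are saved under pics/ and viewed, at most 10 in all, crops included, and the job is handed in when it is done.

Besides the shell and the picture viewer there is one more tool, called after "Request:" by a JSON object that holds its "name" and its "arguments", one argument or row to a line. step_arm: Moves the arm, as the interface text tells. Its arguments: {"type":"object","properties":{"commands":{"type":"array"},"gripper":{"type":"number"}},"required":["commands"]}

```bash
mkdir -p pics; ls
python3 - <<'E'
from cell import robot
import cv2,numpy as np
for n in("scene","top"):
    im=robot.get_image(n); cv2.imwrite(f"pics/{n}0.png",im[:,:,::-1])
    p=robot.camera_params(n); print(n,p)
    
o=robot.get_obs(); print(o['time'],o['position'],o['eef_rot'],o['width'],o['ft_force'])
E
```

```text
pics
scene {'fx': 476.9729605173697, 'fy': 476.9729605173697, 'cx': 258.28982127120975, 'cy': 190.41911910523828, 'origin': array([-0.15518199,  1.22541341,  1.33167446]), 'rotation': array([[-0.88282516,  0.32475246, -0.33934582],
       [-0.46954873, -0.5917472 ,  0.65525509],
       [ 0.01198876,  0.73781508,  0.67489642]])}
top {'fx': 414.51044063771974, 'fy': 414.51044063771974, 'cx': 256.6627137948369, 'cy': 196.80945961987098, 'origin': array([ 0.25405041, -0.0393737 ,  1.28994831]), 'rotation': array([[ 0.01630369,  0.97721393, -0.21162968],
       [-0.99983854,  0.01433441, -0.01083623],
       [-0.00755573,  0.21177218,  0.97728985]])}
0.1 [ 0.1875283  -0.64788309  0.24078712] [[ 9.60559068e-01  2.78075385e-01 -5.96980746e-04]
 [ 2.78075992e-01 -9.60557797e-01  1.56911409e-03]
 [-1.37102506e-04 -1.67323278e-03 -9.99998591e-01]] 0.08730539760073686 [-0.22802523  0.14120443  1.08831909]
```

View pics/top0.png

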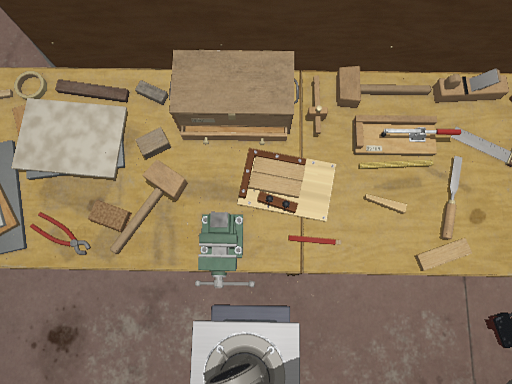

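View pics/scene0.png

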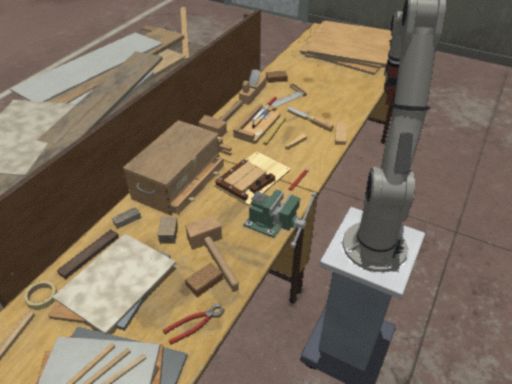

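The top view shows the board at about (286,185), the wedge at (385,203), the mallet's head at (166,180) with its handle end at (118,248), and the vice at (220,240). I'll enlarge it to get the corners.

```bash
cat > h.py <<'E'
from cell import robot
import cv2,numpy as np
def ray(n,u,v,z):
    p=robot.camera_params(n); d=p['rotation']@np.array([(u-p['cx'])/p['fx'],-(v-p['cy'])/p['fy'],-1])
    o=p['origin']; return o+d*(z-o[2])/d[2]
def proj(n,X):
    p=robot.camera_params(n); c=p['rotation'].T@(np.array(X)-p['origin'])
    return np.array([p['cx']+p['fx']*c[0]/-c[2], p['cy']+p['fy']*c[1]/c[2]])
def crop(n,name,u0,v0,u1,v1,k,im=None):
    if im is None: im=robot.get_image(n)[:,:,::-1]
    c=cv2.resize(im[v0:v1,u0:u1],None,fx=k,fy=k,interpolation=cv2.INTER_CUBIC)
    cv2.imwrite(f'pics/{name}.png',c); return im
E
python3 - <<'E'
from h import *
im=cv2.imread('pics/top0.png')
a=cv2.resize(im[140:225,230:420],None,fx=4,fy=4,interpolation=cv2.INTER_CUBIC)
b=cv2.resize(im[150:225,130:200],None,fx=3,fy=3,interpolation=cv2.INTER_CUBIC)
c=np.zeros((a.shape[0]+b.shape[0],760,3),np.uint8); c[:340]=a; c[340:,:b.shape[1]]=b
d=cv2.resize(im[190:260,100:190],None,fx=3,fy=3,interpolation=cv2.INTER_CUBIC); c[340:550,300:570]=d
cv2.imwrite('pics/c1.png',c)
# rough desk-plane colours
for u,v in[(385,203),(350,215),(320,180),(165,180),(140,215),(280,172)]: print((u,v),im[v,u],cv2.cvtColor(im,cv2.COLOR_BGR2HSV)[v,u],ray('top',u,v,0.02).round(3))
E
```

```text
(385, 203) [134 184 212] [ 19  94 212] [ 0.515 -0.426  0.02 ]
(350, 215) [ 97 156 183] [ 21 120 183] [ 0.476 -0.316  0.02 ]
(320, 180) [156 205 227] [ 21  80 227] [ 0.586 -0.224  0.02 ]
(165, 180) [104 139 168] [ 16  97 168] [0.579 0.266 0.02 ]
(140, 215) [113 144 167] [ 17  82 167] [0.466 0.337 0.02 ]
(280, 172) [126 168 196] [ 18  91 196] [ 0.611 -0.098  0.02 ]
```

View pics/c1.png

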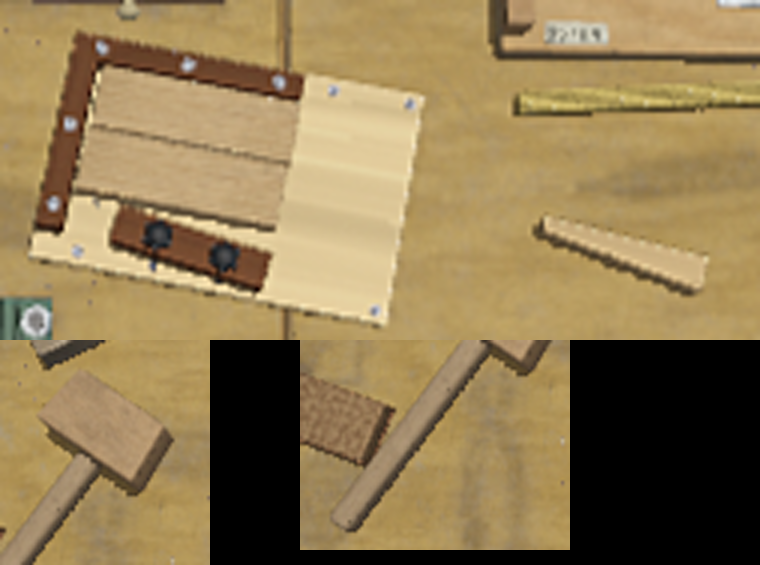

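The crop gives usable corners for the board base, the wedge (thin end left, straight face far side) and the mallet. I'll fit poses from them.

```bash
cat >> h.py <<'E'
from scipy.spatial.transform import Rotation as R
def fit2(loc,wor):
    L=np.array(loc)[:,:2]; W=np.array(wor)[:,:2]; l=L-L.mean(0); w=W-W.mean(0)
    th=np.arctan2((l[:,0]*w[:,1]-l[:,1]*w[:,0]).sum(),(l*w).sum()); c,s=np.cos(th),np.sin(th); M=np.array([[c,-s],[s,c]])
    t=W.mean(0)-M@L.mean(0); return th,t,np.abs(W-(L@M.T+t)).max(1)
def loc2w(th,t,p): c,s=np.cos(th),np.sin(th); return np.array(t)+np.array([[c,-s],[s,c]])@np.array(p[:2])
def go(pos,yaw):
    "tool down, tool y (closing line) at world angle yaw deg or +180"
    o=robot.get_obs(); E=np.array(o['eef_rot']); best=None
    for a in (yaw,yaw+180):
        a=np.radians(a); y=np.array([np.cos(a),np.sin(a),0]); z=np.array([0,0,-1.]); T=np.c_[np.cross(y,z),y,z]
        rv=R.from_matrix(E.T@T).as_rotvec()
        if best is None or np.linalg.norm(rv)<np.linalg.norm(best): best=rv
    print('linear cm',(E.T@(np.array(pos)-o['position'])*100).round(2),'turn',best.round(4),'pos',o['position'].round(4),'F',np.round(o['ft_force'],1),'t',o['time'],'w',round(o['width'],4),'grip',o['finger_force'])
E
python3 - <<'E'
from h import *
def rc(pts,ox,oy,k,z): return [ray('top',ox+(x+.5)/k-.5,oy+(y+.5)/k-.5,z) for x,y in pts]
B=rc([(424,97),(386,325),(30,255)],230,140,4,.012)
th,t,e=fit2([(.095,-.1425),(-.095,-.1425),(-.095,.1425)],B); print('board',np.degrees(th),t,e)
c,s=np.cos(th),np.sin(th); M=np.array([[c,-s],[s,c]])
for nm,p,z in [('fence inner corner',(98,64),.034),('strip near edge',(275,228),.032),('strip near edge L',(75,190),.032),('fence mouth face',(270,252),.034)]:
    print(nm,M.T@(rc([p],230,140,4,z)[0][:2]-t))
W=rc([(545,216),(708,257),(700,290),(541,231)],230,140,4,.02)
print(np.round(W,4)); tw,tt,e=fit2([(.010,.065),(.010,-.065),(-.018,-.065),(-.002,.065)],W); print('wedge',np.degrees(tw),tt,e)
H=rc([(85,31),(172,97),(38,71),(128,138)],130,150,3,.062); e0=rc([(45,181)],100,190,3,.034)
tm,mt,e=fit2([(-.154,-.062),(-.154,-.062),(-.085,.062),(-.085,-.062)],H) if 0 else (0,0,0)
x=np.array(H).mean(0); print('head c',x, 'end',e0)
L=[(-.154,.062),(-.154,-.062),(-.085,.062),(-.085,-.062),(.15,0)]
tm,mt,e=fit2(L,H+e0); print('mallet',np.degrees(tm),mt,e)
np.save('poses.npy',np.array([[th,*t],[tw,*tt],[tm,*mt]]))
g=loc2w(tw,tt,(-.002,-.040)); print('wedge grasp',g); go([*g,.15],np.degrees(tw)); go([*g,.022],np.degrees(tw))
E
```

```text
board -10.476658048535839 [ 0.57597723 -0.12011073] [0.00100146 0.0007     0.00139438]
fence inner corner [0.06297947 0.11830501]
strip near edge [-0.03993665 -0.04271012]
strip near edge L [-0.04066866  0.11559039]
fence mouth face [-0.05982505 -0.04218202]
[[ 0.5443 -0.3673  0.02  ]
 [ 0.5134 -0.4927  0.02  ]
 [ 0.4872 -0.485   0.02  ]
 [ 0.5322 -0.3637  0.02  ]]
wedge -13.66789287072334 [ 0.51926796 -0.4271914 ] [0.00094931 0.00023498 0.0011382  0.00047451]
head c [0.57592339 0.25680198 0.062     ] end [array([0.35514944, 0.40127128, 0.034     ])]
mallet 146.55520276124102 [0.47703083 0.32185018] [0.09638995 0.10063704 0.10377474 0.09627875 0.00328119]
wedge grasp [ 0.50787285 -0.46558608]
linear cm [35.84 -8.59  9.09] turn [-1.6000e-03 -8.0000e-04 -1.0505e+00] pos [ 0.1875 -0.6479  0.2408] F [-0.2  0.1  1.1] t 0.1 w 0.0873 grip 0.0
linear cm [35.84 -8.57 21.89] turn [-1.6000e-03 -8.0000e-04 -1.0505e+00] pos [ 0.1875 -0.6479  0.2408] F [-0.2  0.1  1.1] t 0.1 w 0.0873 grip 0.0
```

Request:
{"name": "step_arm", "arguments": {
  "commands": [
    {"linear": [4.5, -1.1, 0], "turn": [0, 0, -0.13]},
    {"linear": [9, -2.2, 0], "turn": [0, 0, -0.26]},
    {"linear": [13, -3.2, 1], "turn": [0, 0, -0.39]},
    {"linear": [17, -4.2, 2], "turn": [0, 0, -0.52]},
    {"linear": [21, -5.2, 3], "turn": [0, 0, -0.64]},
    {"linear": [25, -6.2, 4], "turn": [0, 0, -0.76]},
    {"linear": [29, -7.2, 5], "turn": [0, 0, -0.88]},
    {"linear": [33, -8.0, 6], "turn": [0, 0, -1.0]}
  ],
  "gripper": 8
}}

```text
time: 0.77
position: [0.4723, -0.4843, 0.1841]
eef_rot: [[0.279, 0.96, -0.0], [0.96, -0.279, 0.0], [0.0, -0.001, -1.0]]
ft_force: [0.4, -0.2, 0.2]
width: 0.0797
finger_force: 0.0
```

Run:
```python
from h import *
def rc(pts,ox,oy,k,z): return [ray('top',ox+(x+.5)/k-.5,oy+(y+.5)/k-.5,z) for x,y in pts]
P=np.load('poses.npy')
H=rc([(85,31),(172,97),(38,71),(128,138)],130,150,3,.062); e0=rc([(45,181)],100,190,3,.034)
L=[(-.154,-.062),(-.154,.062),(-.085,-.062),(-.085,.062),(.15,0)]
tm,mt,e=fit2(L,H+e0); print('mallet',np.degrees(tm),mt,e); P[2]=[tm,*mt]; np.save('poses.npy',P)
tw,tt=P[1][0],P[1][1:]; g=loc2w(tw,tt,(-.002,-.040)); go([*g,.10],np.degrees(tw)); go([*g,.022],np.degrees(tw))
```

```text
mallet 145.5958484409902 [0.47764384 0.32276159] [0.00764675 0.00649343 0.00586329 0.00701041 0.00624433]
linear cm [2.79 2.9  8.41] turn [-0.0006 -0.0003 -0.0444] pos [ 0.4723 -0.4843  0.1841] F [ 0.4 -0.2  0.2] t 0.7667 w 0.0797 grip 0.0
linear cm [ 2.79  2.9  16.21] turn [-0.0006 -0.0003 -0.0444] pos [ 0.4723 -0.4843  0.1841] F [ 0.4 -0.2  0.2] t 0.7667 w 0.0797 grip 0.0
```

Request:
{"name": "step_arm", "arguments": {
  "commands": [
    {"linear": [1.4, 1.5, 3.8], "turn": [0, 0, -0.044]},
    {"linear": [2.8, 2.9, 7.5], "turn": [0, 0, -0.044]},
    {"linear": [2.8, 2.9, 11], "turn": [0, 0, -0.044]},
    {"linear": [2.8, 2.9, 14], "turn": [0, 0, -0.044]},
    {"linear": [2.8, 2.9, 16], "turn": [0, 0, -0.044]},
    {"linear": [2.8, 2.9, 16.2], "turn": [0, 0, -0.044]},
    {"linear": [2.8, 2.9, 16.2], "turn": [0, 0, -0.044]}
  ]
}}

```text
time: 1.35
position: [0.5063, -0.4666, 0.0212]
eef_rot: [[0.242, 0.97, -0.002], [0.97, -0.242, 0.002], [0.001, -0.002, -1.0]]
ft_force: [-0.2, 0.2, 0.3]
width: 0.08
finger_force: 0.0
```

Request:
{"name": "step_arm", "arguments": {
  "commands": [
    {"linear": [0, 0, 0], "turn": [0, 0, 0]},
    {"linear": [0, 0, 0], "turn": [0, 0, 0]},
    {"linear": [0, 0, 0], "turn": [0, 0, 0]},
    {"linear": [0, 0, 0], "turn": [0, 0, 0]},
    {"linear": [0, 0, 0], "turn": [0, 0, 0]},
    {"linear": [0, 0, 0], "turn": [0, 0, 0]}
  ],
  "gripper": 1.5
}}

```text
time: 1.85
position: [0.5069, -0.4673, 0.0231]
eef_rot: [[0.243, 0.97, 0.0], [0.97, -0.243, -0.0], [-0.0, 0.0, -1.0]]
ft_force: [0.7, -0.1, 0.1]
width: 0.0437
finger_force: 0.0
```

Request:
{"name": "step_arm", "arguments": {
  "commands": [
    {"linear": [0, 0, -2], "turn": [0, 0, 0]},
    {"linear": [0, 0, -5], "turn": [0, 0, 0]},
    {"linear": [0, 0, -8], "turn": [0, 0, 0]},
    {"linear": [0, 0, -8], "turn": [0, 0, 0]}
  ]
}}

```text
time: 2.18
position: [0.51, -0.4695, 0.1094]
eef_rot: [[0.243, 0.97, 0.008], [0.97, -0.243, -0.006], [-0.004, 0.009, -1.0]]
ft_force: [1.3, -1.0, 0.6]
width: 0.017
finger_force: 0.0
```

Run:
```python
from h import *
o=robot.get_obs(); print(o['position'],o['eef_rot'],o['width'],o['finger_force'])
u,v=proj('top',o['position']).astype(int); print(u,v)
im=robot.get_image('top')[:,:,::-1]; cv2.imwrite('pics/t2full.png',im)
crop('top','t2',u-65,v-50,u+65,v+50,6,im)
th,*t=np.load('poses.npy')[0]; g=loc2w(th,t,(-.052,-.128)); go([*g,.12],np.degrees(th))
```

```text
[ 0.51002482 -0.46954279  0.10940166] [[ 0.24292437  0.97001429  0.00774787]
 [ 0.97003692 -0.24288148 -0.00607923]
 [-0.00401513  0.00899252 -0.99995151]] 0.01697162374073514 0.0
409 198
linear cm [22.35 -6.35 -1.43] turn [ 0.0063  0.0032 -0.0623] pos [ 0.509  -0.4688  0.1068] F [ 0.5 -0.2  0.9] t 2.2333 w 0.0158 grip 0.0
```

View pics/t2.png

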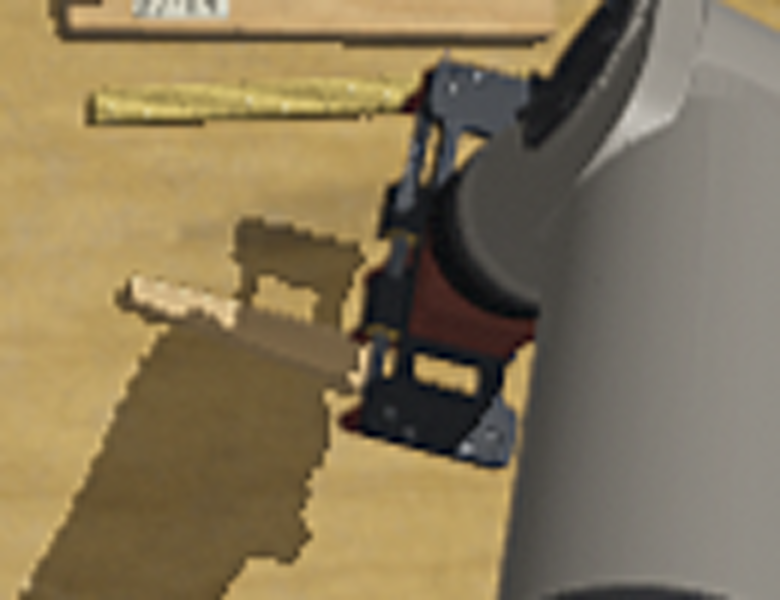

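The fingers close at about 73 mm/s, so I lifted before they reached the wedge. It lies undisturbed at crop (130,285)–(360,385). I'll reopen, go down again and give the grip more time.

Request:
{"name": "step_arm", "arguments": {
  "commands": [
    {"linear": [0, 0, 0], "turn": [0, 0, 0]},
    {"linear": [0, 0, 0], "turn": [0, 0, 0]},
    {"linear": [0, 0, 0], "turn": [0, 0, 0]},
    {"linear": [0, 0, 0], "turn": [0, 0, 0]},
    {"linear": [0, 0, 0], "turn": [0, 0, 0]},
    {"linear": [0, 0, 3], "turn": [0, 0, 0]},
    {"linear": [0, 0, 5.5], "turn": [0, 0, 0]},
    {"linear": [0, 0, 8], "turn": [0, 0, 0]}
  ],
  "gripper": 5
}}

```text
time: 2.9
position: [0.5069, -0.4673, 0.0217]
eef_rot: [[0.243, 0.97, 0.0], [0.97, -0.243, -0.0], [-0.0, 0.0, -1.0]]
ft_force: [0.4, -0.1, 0.8]
width: 0.05
finger_force: 0.0
```

Request:
{"name": "step_arm", "arguments": {
  "commands": [
    {"linear": [0, 0, 0], "turn": [0, 0, 0]},
    {"linear": [0, 0, 0], "turn": [0, 0, 0]},
    {"linear": [0, 0, 0], "turn": [0, 0, 0]},
    {"linear": [0, 0, 0], "turn": [0, 0, 0]},
    {"linear": [0, 0, 0], "turn": [0, 0, 0]},
    {"linear": [0, 0, 0], "turn": [0, 0, 0]},
    {"linear": [0, 0, 0], "turn": [0, 0, 0]},
    {"linear": [0, 0, 0], "turn": [0, 0, 0]}
  ],
  "gripper": 1
}}

```text
time: 3.57
position: [0.5068, -0.4673, 0.023]
eef_rot: [[0.243, 0.97, -0.0], [0.97, -0.243, -0.0], [-0.0, 0.0, -1.0]]
ft_force: [0.2, 0.4, 0.4]
width: 0.0251
finger_force: 29.7
```

Request:
{"name": "step_arm", "arguments": {
  "commands": [
    {"linear": [0, 0, -2], "turn": [0, 0, 0]},
    {"linear": [0, 0, -5], "turn": [0, 0, 0]},
    {"linear": [0, 0, -7], "turn": [0, 0, 0]},
    {"linear": [0, 0, -7], "turn": [0, 0, 0]}
  ]
}}

```text
time: 3.9
position: [0.5094, -0.4691, 0.0978]
eef_rot: [[0.243, 0.97, 0.006], [0.97, -0.243, -0.005], [-0.003, 0.007, -1.0]]
ft_force: [1.0, -0.6, 0.8]
width: 0.0258
finger_force: 29.7
```

Run:
```python
from h import *
th,*t=np.load('poses.npy')[0]; g=loc2w(th,t,(-.053,-.162)); go([*g,.085],np.degrees(th))
```

```text
linear cm [18.98 -6.3   1.18] turn [ 0.007   0.0035 -0.0624] pos [ 0.5094 -0.4691  0.0978] F [ 1.  -0.6  0.8] t 3.9 w 0.0258 grip 29.72993945237249
```

Request:
{"name": "step_arm", "arguments": {
  "commands": [
    {"linear": [3, -1, 0], "turn": [0, 0, -0.02]},
    {"linear": [7, -2.3, 0], "turn": [0, 0, -0.04]},
    {"linear": [11, -3.7, 0], "turn": [0, 0, -0.06]},
    {"linear": [15, -5, 0.4], "turn": [0, 0, -0.06]},
    {"linear": [18, -6, 0.8], "turn": [0, 0, -0.06]},
    {"linear": [19.2, -6.4, 0.8], "turn": [0, 0, -0.06]},
    {"linear": [19.2, -6.4, 0.8], "turn": [0, 0, -0.06]},
    {"linear": [19.2, -6.4, 0.8], "turn": [0, 0, -0.06]}
  ]
}}

```text
time: 4.57
position: [0.4914, -0.2657, 0.0847]
eef_rot: [[0.183, 0.983, -0.0], [0.983, -0.183, -0.001], [-0.001, -0.0, -1.0]]
ft_force: [-0.4, -0.9, -0.9]
width: 0.0258
finger_force: 29.7
```

Run:
```python
from h import *
o=robot.get_obs(); print(o['position'],o['eef_rot'],o['width'],o['finger_force'])
im=robot.get_image('top')[:,:,::-1]; cv2.imwrite('pics/t3full.png',im)
crop('top','t3',230,140,360,240,6,im)
th,*t=np.load('poses.npy')[0]; g=loc2w(th,t,(-.053,-.162)); go([*g,.085],np.degrees(th))
```

```text
[ 0.49141886 -0.26572902  0.08470589] [[ 1.83036754e-01  9.83106057e-01 -1.62487253e-04]
 [ 9.83105932e-01 -1.83036814e-01 -5.00473786e-04]
 [-5.21759960e-04 -6.81370852e-05 -9.99999862e-01]] 0.025838855264149498 29.727845834568143
linear cm [-0.21  0.34 -0.02] turn [ 0.0004  0.001  -0.0033] pos [ 0.4914 -0.2671  0.0848] F [ 0.4 -0.9  1.2] t 4.6167 w 0.0257 grip 29.727836321108043
```

View pics/t3.png

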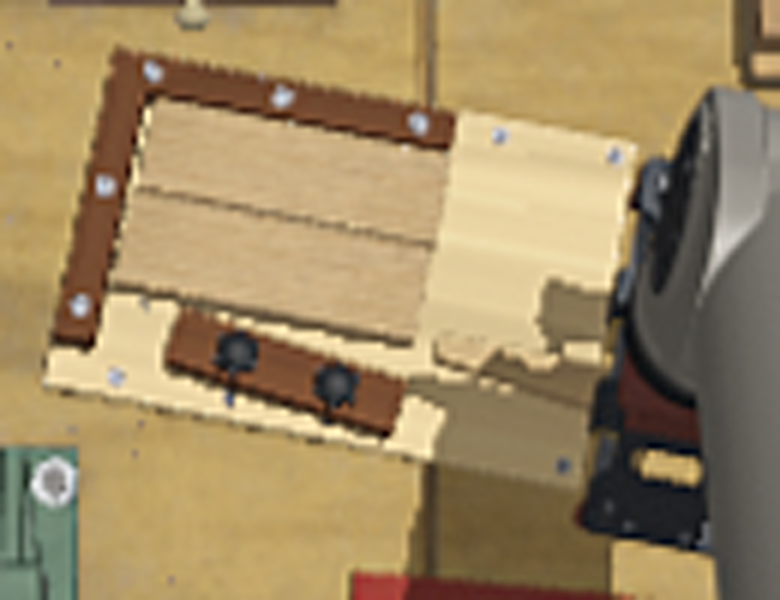

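The wedge tip shows at crop (437,337)–(435,365). The near strip's near edge runs from (108,285) to (412,342), and the slanting fence's face from (187,312) to (405,382). Converting these to board coordinates.

Run:
```python
from h import *
th,*t=np.load('poses.npy')[0]; c,s=np.cos(th),np.sin(th); M=np.array([[c,-s],[s,c]])
def b(p,z): return (M.T@(ray('top',230+(p[0]+.5)/6-.5,140+(p[1]+.5)/6-.5,z)[:2]-t)*1000).round(1)
for nm,p,z in [('farfence in',(150,97),.034),('farfence in',(445,148),.034),('base c',(636,142),.012),('base c near+y',(43,383),.012),('base edge near -y',(440,458),.012),
 ('strip edge',(108,285),.032),('strip edge',(412,342),.032),('joint',(140,187),.032),('joint',(432,243),.032),('fence',(187,312),.034),('fence',(405,382),.034),
 ('stop in',(137,110),.034),('stop in',(97,345),.034),
 ('tip str',(437,337),.0818),('tip sl',(434,366),.0818),('str far',(600,360),.0818)]: print(nm,b(p,z))
o=robot.get_obs(); print('tcp b',M.T@(o['position'][:2]-np.array(t))*1000)
im=cv2.imread('pics/t3full.png'); hsv=cv2.cvtColor(im,cv2.COLOR_BGR2HSV)
# column luminance profiles across wedge and strip edge
for u in (304,306,308,311): print(u,[int(x) for x in im[192:206,u].sum(1)//3])
for u in (270,285,297): print(u,[int(x) for x in im[185:210,u].sum(1)//3])
```

```text
farfence in [ 62.9 116.8]
farfence in [ 65.7 -40.7]
base c [  95.9 -141.2]
base c near+y [-94.8 142.3]
base edge near -y [-93.2 -68.5]
strip edge [-41. 118.]
strip edge [-39.9 -42.3]
joint [ 14.1 112.3]
joint [ 14.2 -43.2]
fence [-47.5  74.8]
fence [-61.8 -42.4]
stop in [ 54.5 122.1]
stop in [-73.8 117. ]
tip str [-46.5 -51.5]
tip sl [-61.3 -52.6]
str far [ -42.1 -132.7]
tcp b [ -56.41737577 -159.88480341]
304 [187, 186, 187, 167, 172, 176, 179, 169, 101, 171, 215, 160, 107, 112]
306 [187, 186, 186, 186, 184, 177, 173, 187, 127, 81, 205, 162, 107, 112]
308 [187, 186, 186, 188, 162, 169, 173, 178, 196, 130, 137, 126, 110, 114]
311 [190, 186, 186, 187, 186, 191, 189, 141, 92, 90, 77, 161, 138, 111]
270 [171, 172, 166, 179, 176, 162, 103, 85, 210, 161, 49, 44, 67, 79, 73, 60, 36, 80, 92, 50, 79, 214, 219, 208, 216]
285 [169, 177, 172, 175, 171, 168, 170, 171, 161, 101, 87, 200, 212, 185, 118, 58, 44, 61, 79, 75, 61, 53, 58, 69, 36]
297 [166, 164, 164, 173, 171, 170, 167, 168, 169, 160, 173, 113, 68, 198, 209, 203, 208, 191, 122, 97, 94, 157, 203, 208, 211]
```

Request:
{"name": "step_arm", "arguments": {
  "commands": [
    {"linear": [0, 0.05, 1], "turn": [0, 0, 0.035]},
    {"linear": [0, 0.05, 2.5], "turn": [0, 0, 0.035]},
    {"linear": [0, 0.05, 3.8], "turn": [0, 0, 0.035]},
    {"linear": [0, 0.05, 4.5], "turn": [0, 0, 0.035]},
    {"linear": [0, 0.05, 4.8], "turn": [0, 0, 0.035]},
    {"linear": [0, 0.05, 4.8], "turn": [0, 0, 0.035]},
    {"linear": [0, 0.05, 4.8], "turn": [0, 0, 0.035]}
  ]
}}

```text
time: 5.2
position: [0.492, -0.266, 0.0369]
eef_rot: [[0.219, 0.976, 0.0], [0.976, -0.219, -0.0], [-0.0, 0.0, -1.0]]
ft_force: [-0.1, 0.9, -1.2]
width: 0.0253
finger_force: 29.7
```

Run:
```python
from h import *
im=robot.get_image('top')[:,:,::-1]; cv2.imwrite('pics/t4full.png',im)
im2=robot.get_image('scene')[:,:,::-1]; cv2.imwrite('pics/s4full.png',im2)
a=cv2.resize(im[170:230,260:360],None,fx=6,fy=6,interpolation=cv2.INTER_CUBIC)
u,v=proj('scene',[.53,-.22,.03]).astype(int)
b=cv2.resize(im2[v-20:v+19,u-50:u+50],None,fx=6,fy=6,interpolation=cv2.INTER_CUBIC)
cv2.imwrite('pics/c4.png',np.vstack([a,b])); print(u,v)
o=robot.get_obs(); print(o['position'],o['ft_force'],o['width'])
```

```text
271 163
[ 0.49235957 -0.26584718  0.03737377] [-0.32071212 -0.25898147  0.10377455] 0.02576987651577136
```

View pics/c4.png

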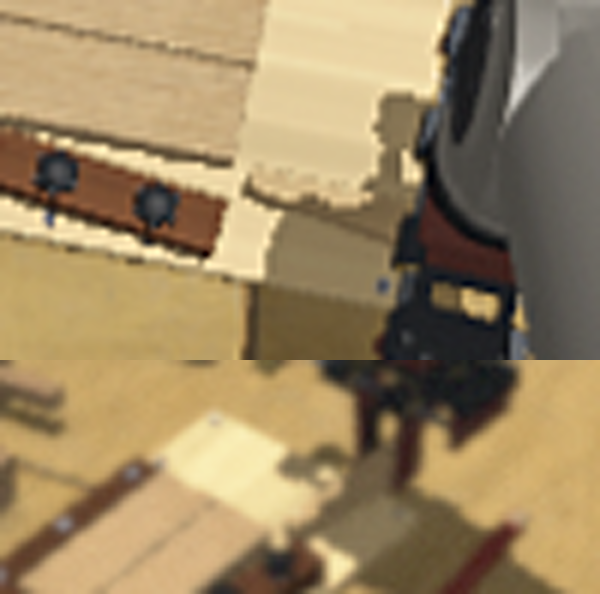

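The tip, at crop (250,168), is in line with the gap: about 1 mm off the strip edge, with the fence face end at (225,198). I'll slide it in.

Request:
{"name": "step_arm", "arguments": {
  "commands": [
    {"linear": [0.5, -0.03, 0], "turn": [0, 0, 0]},
    {"linear": [1.0, -0.06, 0], "turn": [0, 0, 0]},
    {"linear": [1.5, -0.1, 0], "turn": [0, 0, 0]},
    {"linear": [2.0, -0.13, 0], "turn": [0, 0, 0]},
    {"linear": [2.5, -0.16, 0.05], "turn": [0, 0, 0]},
    {"linear": [2.8, -0.18, 0.1], "turn": [0, 0, 0]},
    {"linear": [2.8, -0.18, 0.15], "turn": [0, 0, 0]},
    {"linear": [2.8, -0.18, 0.15], "turn": [0, 0, 0]}
  ]
}}

```text
time: 5.97
position: [0.4962, -0.2376, 0.0352]
eef_rot: [[0.218, 0.976, -0.0], [0.976, -0.218, -0.0], [-0.0, -0.0, -1.0]]
ft_force: [0.1, 0.6, -0.2]
width: 0.0257
finger_force: 29.7
```

Request:
{"name": "step_arm", "arguments": {
  "commands": [
    {"linear": [0, 0, 0], "turn": [0, 0, 0]},
    {"linear": [0, 0, 0], "turn": [0, 0, 0]},
    {"linear": [0, 0, 0], "turn": [0, 0, 0]},
    {"linear": [0, 0, 0], "turn": [0, 0, 0]},
    {"linear": [0, 0, -1], "turn": [0, 0, 0]},
    {"linear": [0, 0, -4], "turn": [0, 0, 0]},
    {"linear": [0, 0, -8], "turn": [0, 0, 0]},
    {"linear": [0, 0, -12], "turn": [0, 0, 0]}
  ],
  "gripper": 6
}}

```text
time: 6.63
position: [0.4954, -0.2374, 0.1567]
eef_rot: [[0.218, 0.976, -0.002], [0.976, -0.218, 0.001], [0.001, -0.002, -1.0]]
ft_force: [2.0, -0.8, 0.9]
width: 0.0601
finger_force: 0.0
```

Run:
```python
from h import *
im=robot.get_image('top')[:,:,::-1]; cv2.imwrite('pics/t5full.png',im)
a=cv2.resize(im[170:230,260:360],None,fx=4,fy=4,interpolation=cv2.INTER_CUBIC)
b=cv2.resize(im[155:255,105:195],None,fx=4,fy=4,interpolation=cv2.INTER_CUBIC)
c=np.zeros((400,760,3),np.uint8); c[:240,:400]=a; c[:,400:]=b; cv2.imwrite('pics/c5.png',c)
tm,*mt=np.load('poses.npy')[2]; g=loc2w(tm,mt,(-.06,0)); print(g); go([*g,.2],np.degrees(tm)+90)
```

```text
[0.5271482  0.28885999]
linear cm [52.1  -8.84 -3.68] turn [ 0.0082  0.0079 -1.1904] pos [ 0.5001 -0.239   0.1651] F [ 1.9 -0.2  3.6] t 6.6833 w 0.0602 grip 0.0
```

View pics/c5.png

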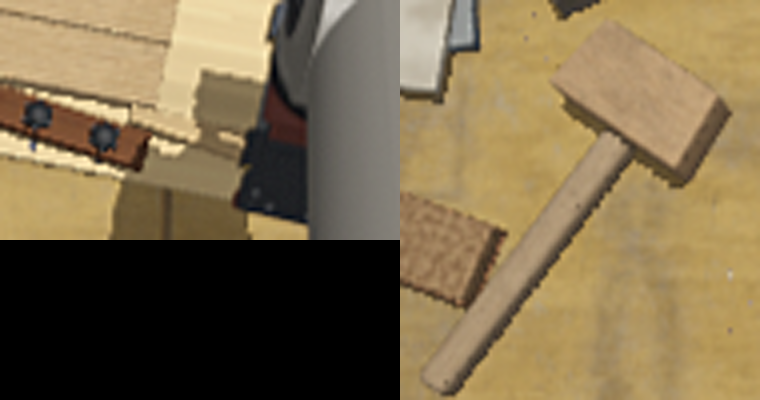

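The mallet handle's centre line runs from crop (620,147) at the head to (440,382) at its end. The wedge sits in the mouth. I'll refine the mallet pose from that line.

Run:
```python
from h import *
def b(x,y,z): return ray('top',105+(x-400+.5)/4-.5,155+(y+.5)/4-.5,z)[:2]
A=b(619,146,.034); E=b(438,383,.034); d=E-A; print(np.degrees(np.arctan2(d[1],d[0])),np.linalg.norm(d))
H=[b(610,20,.062),b(728,103,.062),b(553,80,.062),b(672,166,.062)]
print('edges',[np.linalg.norm(H[i]-H[j]).round(4) for i,j in((0,1),(2,3),(0,2),(1,3))],[np.degrees(np.arctan2(*(H[j]-H[i])[::-1])).round(1) for i,j in((0,1),(2,3),(0,2),(1,3))])
hc=np.mean(H,0); print('hc',hc,'E',E); x=(E-hc); print('yaw hc->E',np.degrees(np.arctan2(x[1],x[0])),np.linalg.norm(x))
tm=np.arctan2(x[1],x[0]); u=x/np.linalg.norm(x); mid=(E-u*.154+hc+u*.1195)/2; print(mid)
P=np.load('poses.npy'); P[2]=[tm,*mid]; np.save('poses.npy',P)
g=loc2w(tm,mid,(-.06,0)); print(g); go([*g,.17],np.degrees(tm)+90)
```

```text
146.0731605040784 0.22380014861229433
edges [np.float64(0.115), np.float64(0.1163), np.float64(0.0634), np.float64(0.064)] [np.float64(-124.4), np.float64(-124.7), np.float64(140.1), np.float64(141.3)]
hc [0.57612023 0.25711797] E [0.35399634 0.40281271]
yaw hc->E 146.73846762577855 0.2656425784237206
[0.47948232 0.32050438]
[0.52965287 0.28759669]
linear cm [52.04 -8.6  -0.68] turn [ 0.0082  0.008  -1.2103] pos [ 0.5001 -0.239   0.1651] F [ 1.9 -0.2  3.6] t 6.6833 w 0.0602 grip 0.0
```

Request:
{"name": "step_arm", "arguments": {
  "commands": [
    {"linear": [2, 0, -3.5], "turn": [0, 0, -0.1]},
    {"linear": [5, -0.8, -6], "turn": [0, 0, -0.2]},
    {"linear": [9, -1.5, -7.5], "turn": [0, 0, -0.3]},
    {"linear": [13, -2.2, -8], "turn": [0, 0, -0.42]},
    {"linear": [17, -2.9, -8], "turn": [0, 0, -0.54]},
    {"linear": [21, -3.5, -8], "turn": [0, 0, -0.66]},
    {"linear": [25, -4.2, -8], "turn": [0, 0, -0.78]},
    {"linear": [29, -4.8, -8], "turn": [0, 0, -0.9]}
  ]
}}

```text
time: 7.35
position: [0.5123, 0.0574, 0.2362]
eef_rot: [[-0.633, 0.774, 0.001], [0.774, 0.633, -0.001], [-0.001, 0.001, -1.0]]
ft_force: [0.1, -0.1, -0.4]
width: 0.0603
finger_force: 0.0
```

Run:
```python
from h import *
go([.5266,.2897,.20],146.4+90);print(robot.get_obs()['qpos'])
```

```text
linear cm [17.08 15.81  3.61] turn [ 0.0004  0.0014 -0.2988] pos [0.5123 0.0574 0.2362] F [ 0.1 -0.1 -0.4] t 7.35 w 0.0603 grip 0.0
[ 18.16827568  16.35343684 -37.23259648 109.1399337   11.63477901
  58.1817924   15.16613785]
```

Request:
{"name": "step_arm", "arguments": {
  "commands": [
    {"linear": [2.9, 2.7, 0], "turn": [0, 0, -0.06]},
    {"linear": [5.8, 5.4, 0], "turn": [0, 0, -0.12]},
    {"linear": [8.6, 8, 1], "turn": [0, 0, -0.18]},
    {"linear": [11.4, 10.5, 2], "turn": [0, 0, -0.24]},
    {"linear": [14.2, 13.1, 3], "turn": [0, 0, -0.3]},
    {"linear": [17.0, 15.7, 3.6], "turn": [0, 0, -0.3]},
    {"linear": [17.1, 15.8, 3.6], "turn": [0, 0, -0.3]},
    {"linear": [17.1, 15.8, 3.6], "turn": [0, 0, -0.3]}
  ]
}}

```text
time: 8.02
position: [0.5268, 0.2908, 0.1993]
eef_rot: [[-0.833, 0.553, -0.001], [0.553, 0.833, 0.001], [0.001, 0.001, -1.0]]
ft_force: [0.6, -1.1, 0.9]
width: 0.0603
finger_force: 0.0
```

Run:
```python
from h import *
go([.5266,.2897,.022],146.4+90);print(robot.get_obs()['qpos'])
```

```text
linear cm [-0.07 -0.12 17.73] turn [ 0.0006 -0.0014  0.0003] pos [0.5268 0.2908 0.1993] F [ 0.6 -1.1  0.9] t 8.0167 w 0.0603 grip 0.0
[ -4.04784814  28.46567143 -41.22186987  99.78553726  21.20744271
  59.79424159   3.72188553]
```

Request:
{"name": "step_arm", "arguments": {
  "commands": [
    {"linear": [0, -0.1, 4], "turn": [0, 0, 0]},
    {"linear": [0, -0.1, 8], "turn": [0, 0, 0]},
    {"linear": [0, -0.1, 12], "turn": [0, 0, 0]},
    {"linear": [0, -0.1, 15], "turn": [0, 0, 0]},
    {"linear": [0, -0.1, 17], "turn": [0, 0, 0]},
    {"linear": [0, -0.1, 17.7], "turn": [0, 0, 0]},
    {"linear": [0, -0.1, 17.7], "turn": [0, 0, 0]}
  ]
}}

```text
time: 8.6
position: [0.5274, 0.2847, 0.0215]
eef_rot: [[-0.829, 0.559, -0.002], [0.559, 0.829, -0.003], [-0.0, -0.003, -1.0]]
ft_force: [0.5, -0.6, 0.2]
width: 0.0602
finger_force: 0.0
```

Request:
{"name": "step_arm", "arguments": {
  "commands": [
    {"linear": [0, 0, 0], "turn": [0, 0, 0]},
    {"linear": [0, 0, 0], "turn": [0, 0, 0]},
    {"linear": [0, 0, 0], "turn": [0, 0, 0]},
    {"linear": [0, 0, 0], "turn": [0, 0, 0]},
    {"linear": [0, 0, 0], "turn": [0, 0, 0]},
    {"linear": [0, 0, 0], "turn": [0, 0, 0]},
    {"linear": [0, 0, 0], "turn": [0, 0, 0]},
    {"linear": [0, 0, 0], "turn": [0, 0, 0]}
  ],
  "gripper": 1
}}

```text
time: 9.27
position: [0.5284, 0.2882, 0.0232]
eef_rot: [[-0.831, 0.557, 0.002], [0.557, 0.831, 0.002], [-0.001, 0.003, -1.0]]
ft_force: [2.3, 2.2, 5.2]
width: 0.0257
finger_force: 29.9
```

Request:
{"name": "step_arm", "arguments": {
  "commands": [
    {"linear": [0, 0, -1], "turn": [0, 0, 0]},
    {"linear": [0, 0, -3], "turn": [0, 0, 0]},
    {"linear": [0, 0, -6.5], "turn": [0, 0, 0]},
    {"linear": [0, 0, -10.5], "turn": [0, 0, 0]},
    {"linear": [0, 0, -14.5], "turn": [0, 0, 0]},
    {"linear": [0, 0, -18.5], "turn": [0, 0, 0]},
    {"linear": [0, 0, -22], "turn": [0, 0, 0]},
    {"linear": [0, 0, -23], "turn": [0, 0, 0]}
  ]
}}

```text
time: 9.93
position: [0.5281, 0.288, 0.2573]
eef_rot: [[-0.83, 0.557, 0.004], [0.557, 0.83, 0.002], [-0.002, 0.004, -1.0]]
ft_force: [0.9, 0.8, -4.2]
width: 0.0255
finger_force: 29.9
```

Run:
```python
from h import *
th,*t=np.load('poses.npy')[0]; th=np.radians(-10.3); g=loc2w(th,t,(-.115,-.245)); print(g); go([*g,.25],259.7)
o=robot.get_obs(); print(o['moment'],o['qpos'].round(1))
```

```text
[ 0.41902391 -0.34060031]
linear cm [-25.96 -58.28   0.55] turn [ 0.0037  0.0033 -0.4111] pos [0.5281 0.288  0.2573] F [ 0.9  0.8 -4.2] t 9.9333 w 0.0255 grip 29.893250484019518
[ 0.15172756 -0.11016959 -0.02669618] [ -2.4  25.1 -42.8  96.6  18.5  65.4   5.9]
```

Request:
{"name": "step_arm", "arguments": {
  "commands": [
    {"linear": [-1.5, -2.5, 0], "turn": [0, 0, -0.03]},
    {"linear": [-3.7, -6, 0], "turn": [0, 0, -0.06]},
    {"linear": [-5.8, -9.5, 0], "turn": [0, 0, -0.09]},
    {"linear": [-7.9, -13, 0], "turn": [0, 0, -0.12]},
    {"linear": [-10, -16.5, 0], "turn": [0, 0, -0.15]},
    {"linear": [-12.1, -20, 0], "turn": [0, 0, -0.18]},
    {"linear": [-14.2, -23.5, 0], "turn": [0, 0, -0.21]},
    {"linear": [-16.3, -27, 0], "turn": [0, 0, -0.24]}
  ]
}}

```text
time: 10.6
position: [0.5097, -0.0303, 0.2501]
eef_rot: [[-0.94, 0.342, -0.005], [0.342, 0.94, -0.0], [0.005, -0.002, -1.0]]
ft_force: [-0.1, 0.3, -5.3]
width: 0.0256
finger_force: 29.9
```

Run:
```python
from h import *
go([.419,-.3406,.25],259.7)
o=robot.get_obs(); print(o['moment'],o['qpos'].round(1))
```

```text
linear cm [ -2.1  -32.26   0.06] turn [-0.0016 -0.0048 -0.1698] pos [ 0.5097 -0.0303  0.2501] F [-0.1  0.3 -5.3] t 10.6 w 0.0256 grip 29.921120151411742
[ 0.04832226 -0.20119505  0.03622281] [ 32.4  16.1 -42.4 108.4  12.4  60.5  54.9]
```

Request:
{"name": "step_arm", "arguments": {
  "commands": [
    {"linear": [-0.2, -3.8, 0], "turn": [0, 0, -0.03]},
    {"linear": [-0.5, -7.8, 0], "turn": [0, 0, -0.06]},
    {"linear": [-0.8, -11.8, 0], "turn": [0, 0, -0.09]},
    {"linear": [-1, -15.8, 0], "turn": [0, 0, -0.12]},
    {"linear": [-1.3, -19.8, 0], "turn": [0, 0, -0.15]},
    {"linear": [-1.6, -23.8, 0], "turn": [0, 0, -0.17]},
    {"linear": [-1.9, -27.8, 0], "turn": [0, 0, -0.17]},
    {"linear": [-2.1, -31.5, 0], "turn": [0, 0, -0.17]}
  ]
}}

```text
time: 11.27
position: [0.4207, -0.3325, 0.25]
eef_rot: [[-0.983, 0.181, -0.004], [0.181, 0.983, 0.002], [0.005, 0.001, -1.0]]
ft_force: [1.1, -0.1, -6.0]
width: 0.0259
finger_force: 29.9
```

Request:
{"name": "step_arm", "arguments": {
  "commands": [
    {"linear": [0, -0.8, 1], "turn": [0, 0, 0]},
    {"linear": [0, -0.8, 3], "turn": [0, 0, 0]},
    {"linear": [0, -0.8, 6], "turn": [0, 0, 0]},
    {"linear": [0, -0.8, 9], "turn": [0, 0, 0]},
    {"linear": [0, -0.8, 12], "turn": [0, 0, 0]},
    {"linear": [0, -0.8, 14], "turn": [0, 0, 0]},
    {"linear": [0, -0.8, 15], "turn": [0, 0, 0]},
    {"linear": [0, -0.8, 15], "turn": [0, 0, 0]}
  ]
}}

```text
time: 11.93
position: [0.4197, -0.337, 0.0988]
eef_rot: [[-0.984, 0.18, -0.006], [0.179, 0.984, 0.005], [0.007, 0.004, -1.0]]
ft_force: [-0.1, -0.5, -5.0]
width: 0.026
finger_force: 29.9
```

Run:
```python
from h import *
go([.419,-.3406,.038],259.7)
o=robot.get_obs(); print(o['moment'],o['qpos'].round(1))
im=robot.get_image('top')[:,:,::-1]; cv2.imwrite('pics/t6full.png',im)
im2=robot.get_image('scene')[:,:,::-1]; cv2.imwrite('pics/s6full.png',im2)
a=cv2.resize(im[160:250,260:390],None,fx=4,fy=4,interpolation=cv2.INTER_CUBIC)
u,v=proj('scene',[.45,-.3,.08]).astype(int); u0,v0=u-65,v-25; print(u0,v0)
b=cv2.resize(im2[v0:v0+55,u0:u0+130],None,fx=4,fy=4,interpolation=cv2.INTER_CUBIC)
cv2.imwrite('pics/c6.png',np.vstack([a,b]))
```

```text
linear cm [-0.04 -0.39  6.07] turn [ 0.0035 -0.0069 -0.0007] pos [ 0.4197 -0.337   0.0988] F [-0.1 -0.5 -5. ] t 11.9333 w 0.026 grip 29.917687301058322
[ 0.02894399 -0.08876438  0.0423991 ] [ 56.3  28.5 -30.5 112.8  20.2  44.4  93.8]
232 124
```

View pics/c6.png

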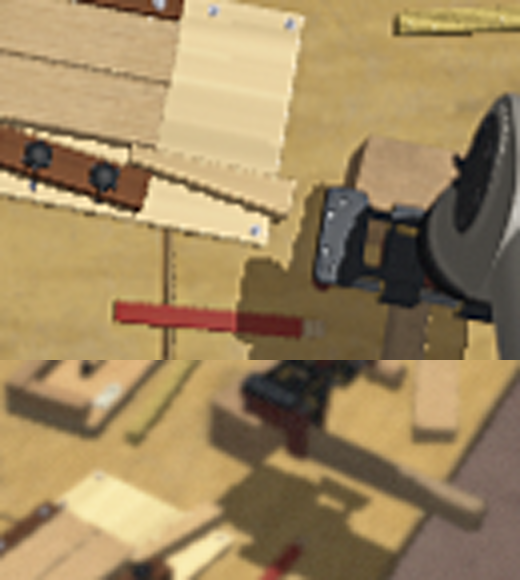

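The wedge lies in the gap (tip at crop (132,150), butt at (297,180)–(282,218)), and the mallet head, at (370,165), hangs behind the butt with its striking face square to it. Checking the alignment numerically.

Run:
```python
from h import *
P=np.load('poses.npy'); P[0][0]=np.radians(-10.2); np.save('poses.npy',P); th,*t=P[0]; c,s=np.cos(th),np.sin(th); M=np.array([[c,-s],[s,c]])
def b(x,y,z): return (M.T@(ray('top',260+(x+.5)/4-.5,160+(y+.5)/4-.5,z)[:2]-t)*1000).round(1)
print('tip',b(132,148,.032),'butt str',b(297,180,.032),'butt sl top',b(285,214,.032),'sl bottom',b(282,219,.012),'strip corner',b(160,147,.032))
print('head far',b(372,138,.137),'head near',b(356,182,.137))
o=robot.get_obs(); print('tcp b',M.T@(o['position'][:2]-np.array(t))*1000)
g=loc2w(th,t,(-.115,-.245)); go([*g,.038],90+169.8)
```

```text
tip [-43.6 -25. ] butt str [ -44.1 -154.4] butt sl top [ -72.2 -149.5] sl bottom [ -72.4 -150.5] strip corner [-38.6 -46.2]
head far [ -27.7 -187.2] head near [ -61.5 -180.8]
tcp b [-112.59315256 -242.1005499 ]
linear cm [ 0.23 -0.29  6.42] turn [ 0.0006 -0.001  -0.0025] pos [ 0.4223 -0.3384  0.1022] F [ 0.3 -0.9 -5. ] t 12.0333 w 0.0257 grip 29.91772484150715
```

Request:
{"name": "step_arm", "arguments": {
  "commands": [
    {"linear": [0.1, 0, 2], "turn": [0, 0, 0]},
    {"linear": [0.1, 0, 4], "turn": [0, 0, 0]},
    {"linear": [0.1, 0, 5.5], "turn": [0, 0, 0]},
    {"linear": [0.1, 0, 6], "turn": [0, 0, 0]},
    {"linear": [0.1, 0.5, 6], "turn": [0, 0, 0]},
    {"linear": [0.1, 1, 6], "turn": [0, 0, 0]},
    {"linear": [0.1, 1.5, 6], "turn": [0, 0, 0]},
    {"linear": [0.1, 2, 6], "turn": [0, 0, 0]}
  ]
}}

```text
time: 12.7
position: [0.4262, -0.3186, 0.0436]
eef_rot: [[-0.984, 0.179, 0.002], [0.179, 0.984, -0.001], [-0.002, -0.001, -1.0]]
ft_force: [0.5, 0.6, -6.3]
width: 0.0263
finger_force: 29.9
```

Request:
{"name": "step_arm", "arguments": {
  "commands": [
    {"linear": [0, 0.3, 0], "turn": [0, 0, 0]},
    {"linear": [0, 0.6, 0], "turn": [0, 0, 0]},
    {"linear": [0, 0.9, 0], "turn": [0, 0, 0]},
    {"linear": [0, 1.2, 0], "turn": [0, 0, 0]},
    {"linear": [0, 1.5, 0], "turn": [0, 0, 0]},
    {"linear": [0, 1.8, 0], "turn": [0, 0, 0]},
    {"linear": [0, 2.1, 0], "turn": [0, 0, 0]},
    {"linear": [0, 2.4, 0], "turn": [0, 0, 0]}
  ]
}}

```text
time: 13.37
position: [0.4294, -0.2951, 0.0423]
eef_rot: [[-0.984, 0.18, -0.0], [0.18, 0.984, -0.0], [0.0, -0.0, -1.0]]
ft_force: [-0.7, 0.0, -4.7]
width: 0.026
finger_force: 29.9
```

Request:
{"name": "step_arm", "arguments": {
  "commands": [
    {"linear": [0, 0.3, 0], "turn": [0, 0, 0]},
    {"linear": [0, 0.6, 0], "turn": [0, 0, 0]},
    {"linear": [0, 0.9, 0], "turn": [0, 0, 0]},
    {"linear": [0, 1.2, 0], "turn": [0, 0, 0]},
    {"linear": [0, 1.5, 0], "turn": [0, 0, 0]},
    {"linear": [0, 1.8, 0], "turn": [0, 0, 0]},
    {"linear": [0, 2.1, 0], "turn": [0, 0, 0]},
    {"linear": [0, 2.4, 0], "turn": [0, 0, 0]}
  ]
}}

```text
time: 14.03
position: [0.434, -0.2719, 0.0424]
eef_rot: [[-0.984, 0.181, 0.001], [0.181, 0.984, -0.001], [-0.001, -0.0, -1.0]]
ft_force: [1.2, -1.7, -5.4]
width: 0.0258
finger_force: 29.9
```

Run:
```python
from h import *
P=np.load('poses.npy'); th,*t=P[0]; c,s=np.cos(th),np.sin(th); M=np.array([[c,-s],[s,c]])
o=robot.get_obs(); print('tcp b',M.T@(o['position'][:2]-np.array(t))*1000,o['position'][2],M.T@o['ft_force'][:2],o['ft_force'],o['moment'])
im=robot.get_image('top')[:,:,::-1]; cv2.imwrite('pics/t7full.png',im)
crop('top','c7',240,140,370,240,5,im)
```

```text
tcp b [-112.86351665 -174.56267823] 0.04242423482780687 [ 1.50862275 -1.47950365] [ 1.22278236 -1.72327506 -5.43313221] [-0.56184946 -0.2295616  -0.22070428]
```

View pics/c7.png

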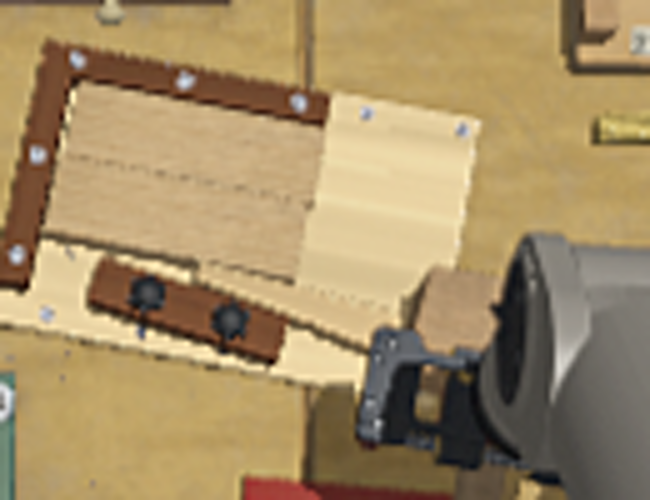

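The wedge went in with its tip at crop (197,265); the head's face bears on the butt near (402,310) and the strips are closing up. I'll keep going gently and watch the force.

Request:
{"name": "step_arm", "arguments": {
  "commands": [
    {"linear": [0, 0.15, 0.1], "turn": [0, 0, 0]},
    {"linear": [0, 0.3, 0.2], "turn": [0, 0, 0]},
    {"linear": [0, 0.45, 0.3], "turn": [0, 0, 0]},
    {"linear": [0, 0.6, 0.3], "turn": [0, 0, 0]},
    {"linear": [0, 0.75, 0.3], "turn": [0, 0, 0]},
    {"linear": [0, 0.9, 0.3], "turn": [0, 0, 0]}
  ]
}}

```text
time: 14.58
position: [0.4353, -0.2626, 0.0392]
eef_rot: [[-0.984, 0.18, -0.0], [0.18, 0.984, 0.0], [0.0, 0.0, -1.0]]
ft_force: [1.5, -2.0, -5.0]
width: 0.0259
finger_force: 29.9
```

Request:
{"name": "step_arm", "arguments": {
  "commands": [
    {"linear": [0, 0.15, 0], "turn": [0, 0, 0]},
    {"linear": [0, 0.3, 0], "turn": [0, 0, 0]},
    {"linear": [0, 0.45, 0], "turn": [0, 0, 0]},
    {"linear": [0, 0.6, 0], "turn": [0, 0, 0]}
  ]
}}

```text
time: 14.92
position: [0.4364, -0.2567, 0.0393]
eef_rot: [[-0.984, 0.18, -0.0], [0.18, 0.984, 0.0], [0.0, 0.0, -1.0]]
ft_force: [0.0, -0.3, -5.4]
width: 0.026
finger_force: 29.9
```

Request:
{"name": "step_arm", "arguments": {
  "commands": [
    {"linear": [0, 0.15, 0], "turn": [0, 0, 0]},
    {"linear": [0, 0.3, 0], "turn": [0, 0, 0]},
    {"linear": [0, 0.45, 0], "turn": [0, 0, 0]},
    {"linear": [0, 0.6, 0], "turn": [0, 0, 0]}
  ]
}}

```text
time: 15.25
position: [0.4375, -0.2509, 0.0393]
eef_rot: [[-0.984, 0.18, -0.0], [0.18, 0.984, 0.0], [0.0, 0.0, -1.0]]
ft_force: [0.4, -0.3, -5.3]
width: 0.0258
finger_force: 29.9
```

Request:
{"name": "step_arm", "arguments": {
  "commands": [
    {"linear": [0, 0.15, 0], "turn": [0, 0, 0]},
    {"linear": [0, 0.3, 0], "turn": [0, 0, 0]},
    {"linear": [0, 0.45, 0], "turn": [0, 0, 0]},
    {"linear": [0, 0.6, 0], "turn": [0, 0, 0]}
  ]
}}

```text
time: 15.58
position: [0.4386, -0.245, 0.0393]
eef_rot: [[-0.984, 0.18, -0.0], [0.18, 0.984, 0.0], [0.0, 0.0, -1.0]]
ft_force: [0.0, -0.3, -5.5]
width: 0.0261
finger_force: 29.9
```

Request:
{"name": "step_arm", "arguments": {
  "commands": [
    {"linear": [0, 0.15, 0], "turn": [0, 0, 0]},
    {"linear": [0, 0.3, 0], "turn": [0, 0, 0]},
    {"linear": [0, 0.45, 0], "turn": [0, 0, 0]},
    {"linear": [0, 0.6, 0], "turn": [0, 0, 0]}
  ]
}}

```text
time: 15.92
position: [0.4397, -0.2393, 0.0393]
eef_rot: [[-0.984, 0.18, 0.0], [0.18, 0.984, -0.0], [-0.0, -0.0, -1.0]]
ft_force: [1.0, -1.4, -5.3]
width: 0.0256
finger_force: 29.9
```

```bash
cat >> h.py <<'E'
def st():
    th,*t=np.load('poses.npy')[0]; c,s=np.cos(th),np.sin(th); M=np.array([[c,-s],[s,c]])
    o=robot.get_obs(); print('tcp b',(M.T@(o['position'][:2]-np.array(t))*1000).round(1),round(o['position'][2],4),'Fb',(M.T@o['ft_force'][:2]).round(1),'Fz',round(o['ft_force'][2],1),'M',np.round(o['moment'],2),'t',round(o['time'],2))
E
python3 -c "
from h import *
st()
im=robot.get_image('top')[:,:,::-1]; cv2.imwrite('pics/t8full.png',im)
crop('top','c8',240,140,370,240,5,im)"
```

```text
tcp b [-113.  -141.4] 0.0393 Fb [ 1.3 -1.2] Fz -5.3 M [-0.26 -0.08 -0.14] t 15.92
```

View pics/c8.png

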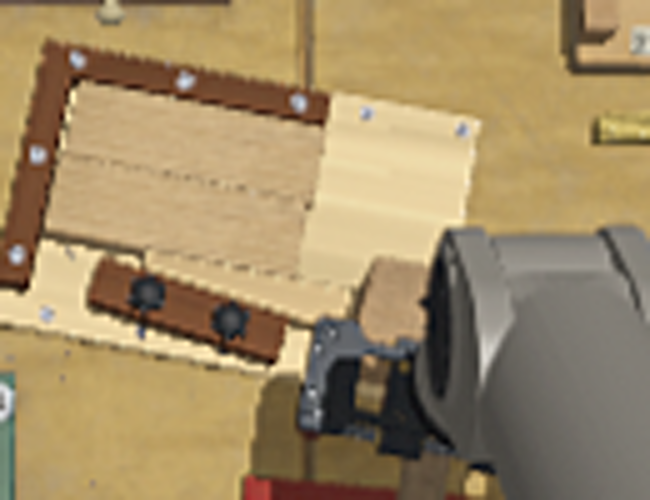

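The wedge is nearly in: tip at crop (145,250), butt at (357,285), about 35 mm outside the mouth. It still slides with under 2 N, so it isn't jammed. That was picture 10 of 10, so from here I go by force and position.

Request:
{"name": "step_arm", "arguments": {
  "commands": [
    {"linear": [0, 0.1, 0], "turn": [0, 0, 0]},
    {"linear": [0, 0.2, 0], "turn": [0, 0, 0]},
    {"linear": [0, 0.3, 0], "turn": [0, 0, 0]}
  ]
}}

```text
time: 16.22
position: [0.4403, -0.2365, 0.0394]
eef_rot: [[-0.984, 0.18, 0.0], [0.18, 0.984, -0.0], [-0.0, -0.0, -1.0]]
ft_force: [0.0, -1.4, -5.7]
width: 0.0258
finger_force: 29.9
```

Request:
{"name": "step_arm", "arguments": {
  "commands": [
    {"linear": [0, 0.1, 0], "turn": [0, 0, 0]},
    {"linear": [0, 0.2, 0], "turn": [0, 0, 0]},
    {"linear": [0, 0.3, 0], "turn": [0, 0, 0]}
  ]
}}

```text
time: 16.47
position: [0.4409, -0.2335, 0.0394]
eef_rot: [[-0.984, 0.18, 0.0], [0.18, 0.984, -0.0], [-0.0, -0.0, -1.0]]
ft_force: [-0.4, -3.2, -4.9]
width: 0.0259
finger_force: 29.9
```

```bash
python3 -c "
from h import *
st()"
```

```text
tcp b [-112.9 -135.5] 0.0394 Fb [ 0.2 -3.2] Fz -4.9 M [-0.47 -0.2  -0.24] t 16.47
```

Force is rising (3 N). Smaller steps now.

Request:
{"name": "step_arm", "arguments": {
  "commands": [
    {"linear": [0, 0.07, 0], "turn": [0, 0, 0]},
    {"linear": [0, 0.13, 0], "turn": [0, 0, 0]},
    {"linear": [0, 0.2, 0], "turn": [0, 0, 0]}
  ]
}}

```text
time: 16.72
position: [0.4412, -0.2315, 0.0394]
eef_rot: [[-0.984, 0.18, 0.0], [0.18, 0.984, -0.0], [-0.0, -0.0, -1.0]]
ft_force: [0.2, -2.3, -5.4]
width: 0.0257
finger_force: 29.9
```

Request:
{"name": "step_arm", "arguments": {
  "commands": [
    {"linear": [0, 0.07, 0], "turn": [0, 0, 0]},
    {"linear": [0, 0.13, 0], "turn": [0, 0, 0]},
    {"linear": [0, 0.2, 0], "turn": [0, 0, 0]}
  ]
}}

```text
time: 16.97
position: [0.4411, -0.2305, 0.0393]
eef_rot: [[-0.983, 0.181, -0.001], [0.181, 0.983, -0.001], [0.0, -0.001, -1.0]]
ft_force: [-1.5, -7.2, -4.3]
width: 0.0258
finger_force: 30.0
```

```bash
python3 -c "
from h import *
st()"
```

```text
tcp b [-113.2 -132.5] 0.0393 Fb [-0.2 -7.3] Fz -4.3 M [-1.41  0.06 -0.5 ] t 16.97
```

The wedge is starting to jam (7 N). Now taps: back off about 8 mm, then go forward and end slightly beyond contact, building up the force.

Request:
{"name": "step_arm", "arguments": {
  "commands": [
    {"linear": [0, -0.5, 0], "turn": [0, 0, 0]},
    {"linear": [0, -0.8, 0], "turn": [0, 0, 0]},
    {"linear": [0, -0.5, 0], "turn": [0, 0, 0]},
    {"linear": [0, -0.2, 0], "turn": [0, 0, 0]},
    {"linear": [0, 0.1, 0], "turn": [0, 0, 0]},
    {"linear": [0, 0.2, 0], "turn": [0, 0, 0]}
  ]
}}

```text
time: 17.47
position: [0.4404, -0.2297, 0.0393]
eef_rot: [[-0.983, 0.183, -0.003], [0.183, 0.983, -0.003], [0.002, -0.003, -1.0]]
ft_force: [-3.0, -11.2, -4.7]
width: 0.0257
finger_force: 30.1
```

```bash
python3 -c "
from h import *
st()"
```

```text
tcp b [-114.  -131.9] 0.0393 Fb [ -0.9 -11.5] Fz -4.7 M [-2.21  0.76 -0.55] t 17.47
```

Request:
{"name": "step_arm", "arguments": {
  "commands": [
    {"linear": [0, -0.6, 0], "turn": [0, 0, 0]},
    {"linear": [0, -1.0, 0], "turn": [0, 0, 0]},
    {"linear": [0, -0.6, 0], "turn": [0, 0, 0]},
    {"linear": [0, -0.2, 0], "turn": [0, 0, 0]},
    {"linear": [0, 0.15, 0], "turn": [0, 0, 0]},
    {"linear": [0, 0.35, 0], "turn": [0, 0, 0]}
  ]
}}

```text
time: 17.97
position: [0.4398, -0.2281, 0.0392]
eef_rot: [[-0.983, 0.185, -0.005], [0.185, 0.983, -0.005], [0.004, -0.006, -1.0]]
ft_force: [-7.6, -17.6, -1.9]
width: 0.0258
finger_force: 30.4
```

```bash
python3 -c "
from h import *
st()"
```

```text
tcp b [-114.9 -130.4] 0.0392 Fb [ -4.4 -18.6] Fz -1.9 M [-3.68  1.49 -0.87] t 17.97
```

Request:
{"name": "step_arm", "arguments": {
  "commands": [
    {"linear": [0, -0.7, 0], "turn": [0, 0, 0]},
    {"linear": [0, -1.4, 0], "turn": [0, 0, 0]},
    {"linear": [0, -0.9, 0], "turn": [0, 0, 0]},
    {"linear": [0, -0.4, 0], "turn": [0, 0, 0]},
    {"linear": [0, 0, 0], "turn": [0, 0, 0]},
    {"linear": [0, 0.15, 0], "turn": [0, 0, 0]}
  ]
}}

```text
time: 18.47
position: [0.4395, -0.2265, 0.0391]
eef_rot: [[-0.983, 0.186, -0.006], [0.186, 0.983, -0.005], [0.005, -0.006, -1.0]]
ft_force: [-8.6, -19.1, -1.8]
width: 0.0263
finger_force: 30.8
```

```bash
python3 -c "
from h import *
st()"
```

```text
tcp b [-115.5 -128.9] 0.0391 Fb [ -5.1 -20.4] Fz -1.8 M [-4.11  1.6  -0.95] t 18.47
```

Request:
{"name": "step_arm", "arguments": {
  "commands": [
    {"linear": [0, -0.7, 0], "turn": [0, 0, 0]},
    {"linear": [0, -1.4, 0], "turn": [0, 0, 0]},
    {"linear": [0, -0.9, 0], "turn": [0, 0, 0]},
    {"linear": [0, -0.4, 0], "turn": [0, 0, 0]},
    {"linear": [0, -0.1, 0], "turn": [0, 0, 0]},
    {"linear": [0, 0.05, 0], "turn": [0, 0, 0]}
  ]
}}

```text
time: 18.97
position: [0.4395, -0.226, 0.039]
eef_rot: [[-0.983, 0.186, -0.006], [0.186, 0.983, -0.005], [0.005, -0.006, -1.0]]
ft_force: [-8.0, -18.5, -1.3]
width: 0.0261
finger_force: 30.9
```

```bash
python3 -c "
from h import *
st()"
```

```text
tcp b [-115.6 -128.4] 0.039 Fb [ -4.6 -19.7] Fz -1.3 M [-4.14  1.71 -0.96] t 18.97
```

Request:
{"name": "step_arm", "arguments": {
  "commands": [
    {"linear": [0, -0.7, 0], "turn": [0, 0, 0]},
    {"linear": [0, -1.4, 0], "turn": [0, 0, 0]},
    {"linear": [0, -1.0, 0], "turn": [0, 0, 0]},
    {"linear": [0, -0.5, 0], "turn": [0, 0, 0]},
    {"linear": [0, -0.1, 0], "turn": [0, 0, 0]},
    {"linear": [0, 0.15, 0], "turn": [0, 0, 0]}
  ]
}}

```text
time: 19.47
position: [0.439, -0.225, 0.0389]
eef_rot: [[-0.983, 0.186, -0.008], [0.186, 0.983, -0.005], [0.007, -0.007, -1.0]]
ft_force: [-11.7, -21.2, -2.1]
width: 0.0266
finger_force: 31.3
```

```bash
python3 -c "
from h import *
st()"
```

```text
tcp b [-116.3 -127.5] 0.0389 Fb [ -7.7 -23. ] Fz -2.1 M [-4.6   2.21 -0.99] t 19.47
```

Request:
{"name": "step_arm", "arguments": {
  "commands": [
    {"linear": [0, -0.7, 0], "turn": [0, 0, 0]},
    {"linear": [0, -1.4, 0], "turn": [0, 0, 0]},
    {"linear": [0, -1.0, 0], "turn": [0, 0, 0]},
    {"linear": [0, -0.5, 0], "turn": [0, 0, 0]},
    {"linear": [0, -0.1, 0], "turn": [0, 0, 0]},
    {"linear": [0, 0.05, 0], "turn": [0, 0, 0]}
  ]
}}

```text
time: 19.97
position: [0.4388, -0.2246, 0.0389]
eef_rot: [[-0.982, 0.186, -0.008], [0.187, 0.982, -0.005], [0.007, -0.007, -1.0]]
ft_force: [-11.3, -21.6, -0.8]
width: 0.0264
finger_force: 31.4
```

```bash
python3 -c "
from h import *
st()"
```

```text
tcp b [-116.5 -127.1] 0.0389 Fb [ -7.3 -23.3] Fz -0.8 M [-4.62  2.14 -1.  ] t 19.97
```

Request:
{"name": "step_arm", "arguments": {
  "commands": [
    {"linear": [0, -0.7, 0], "turn": [0, 0, 0]},
    {"linear": [0, -1.4, 0], "turn": [0, 0, 0]},
    {"linear": [0, -1.4, 0], "turn": [0, 0, 0]},
    {"linear": [0, -1.4, 0], "turn": [0, 0, 0]}
  ]
}}

```text
time: 20.3
position: [0.4412, -0.2324, 0.0393]
eef_rot: [[-0.984, 0.178, 0.001], [0.178, 0.984, 0.001], [-0.0, 0.001, -1.0]]
ft_force: [-0.4, 0.4, -5.0]
width: 0.0259
finger_force: 29.8
```

Run:
```python
from h import *
st()
im=robot.get_image('top')[:,:,::-1]; cv2.imwrite('pics/t9full.png',im)
old=cv2.imread('pics/t8full.png')
th,*t=np.load('poses.npy')[0]
# image profile along the wedge's butt: sample along board y at x=-48 (top z .032)
for nm,i in(('old',old),('new',im)):
  r=[]
  for y in np.arange(-100,-55,2):
    u,v=proj('top',[*loc2w(th,t,(-.045,y/1000)),.032]); r.append(int(cv2.getRectSubPix(i,(1,1),(float(u),float(v))).mean()))
  print(nm,r)
  r=[]
  for y in np.arange(30,80,2):
    u,v=proj('top',[*loc2w(th,t,(-.040,y/1000)),.032]); r.append(int(cv2.getRectSubPix(i,(1,1),(float(u),float(v))).mean()))
  print(nm,'tip',r)
```

```text
tcp b [-112.8 -134.4] 0.0393 Fb [-0.4  0.3] Fz -5.0 M [ 0.14 -0.05 -0.02] t 20.3
old [148, 149, 149, 149, 149, 151, 138, 111, 78, 82, 119, 156, 185, 187, 184, 182, 182, 182, 182, 182, 181, 180, 180]
old tip [176, 178, 175, 173, 172, 170, 170, 170, 178, 184, 188, 129, 86, 101, 119, 128, 115, 105, 98, 94, 95, 96, 98, 100, 109]
new [149, 148, 146, 146, 147, 145, 146, 147, 152, 148, 133, 92, 78, 107, 121, 139, 186, 195, 184, 183, 182, 181, 181]
new tip [177, 176, 175, 173, 172, 172, 174, 179, 176, 174, 174, 174, 174, 174, 164, 145, 114, 103, 102, 95, 99, 111, 130, 137, 118]
```

Request:
{"name": "step_arm", "arguments": {
  "commands": [
    {"linear": [0, 0.4, 0], "turn": [0, 0, 0]},
    {"linear": [0, 0.9, 0], "turn": [0, 0, 0]},
    {"linear": [0, 1.3, 0], "turn": [0, 0, 0]},
    {"linear": [0, 1.5, 0], "turn": [0, 0, 0]}
  ]
}}

```text
time: 20.68
position: [0.4386, -0.2248, 0.0389]
eef_rot: [[-0.982, 0.188, -0.009], [0.188, 0.982, -0.006], [0.007, -0.008, -1.0]]
ft_force: [-11.6, -21.0, -1.4]
width: 0.0264
finger_force: 31.2
```

```bash
python3 -c "
from h import *
st()"
```

```text
tcp b [-116.7 -127.3] 0.0389 Fb [ -7.7 -22.7] Fz -1.4 M [-4.55  2.32 -0.94] t 20.68
```

Request:
{"name": "step_arm", "arguments": {
  "commands": [
    {"linear": [0, 0, 0], "turn": [0, 0, 0]},
    {"linear": [0, -0.7, 0], "turn": [0, 0, 0]},
    {"linear": [0, -1.5, 0], "turn": [0, 0, 0]},
    {"linear": [0, -1.5, 0], "turn": [0, 0, 0]},
    {"linear": [0, -1.0, 0], "turn": [0, 0, 0]},
    {"linear": [0, -0.5, 0], "turn": [0, 0, 0]},
    {"linear": [0, -0.1, 0], "turn": [0, 0, 0]},
    {"linear": [0, 0.1, 0], "turn": [0, 0, 0]}
  ]
}}

```text
time: 21.35
position: [0.4382, -0.2236, 0.0387]
eef_rot: [[-0.982, 0.187, -0.01], [0.187, 0.982, -0.006], [0.009, -0.008, -1.0]]
ft_force: [-12.6, -22.6, -0.8]
width: 0.0268
finger_force: 31.7
```

```bash
python3 -c "
from h import *
st()"
```

```text
tcp b [-117.2 -126.2] 0.0387 Fb [ -8.4 -24.5] Fz -0.8 M [-4.92  2.64 -1.05] t 21.35
```

Request:
{"name": "step_arm", "arguments": {
  "commands": [
    {"linear": [0, 0, 0], "turn": [0, 0, 0]},
    {"linear": [0, -0.7, 0], "turn": [0, 0, 0]},
    {"linear": [0, -1.5, 0], "turn": [0, 0, 0]},
    {"linear": [0, -1.5, 0], "turn": [0, 0, 0]},
    {"linear": [0, -1.0, 0], "turn": [0, 0, 0]},
    {"linear": [0, -0.5, 0], "turn": [0, 0, 0]},
    {"linear": [0, -0.1, 0], "turn": [0, 0, 0]},
    {"linear": [0, 0.0, 0], "turn": [0, 0, 0]}
  ]
}}

```text
time: 22.02
position: [0.4378, -0.2235, 0.0387]
eef_rot: [[-0.982, 0.187, -0.011], [0.187, 0.982, -0.006], [0.009, -0.008, -1.0]]
ft_force: [-12.7, -22.7, -0.6]
width: 0.0269
finger_force: 31.5
```

```bash
python3 -c "
from h import *
st()"
```

```text
tcp b [-117.7 -126.2] 0.0387 Fb [ -8.5 -24.6] Fz -0.6 M [-4.73  2.64 -0.92] t 22.02
```

Request:
{"name": "step_arm", "arguments": {
  "commands": [
    {"linear": [0, 0, 0], "turn": [0, 0, 0]},
    {"linear": [0, -0.7, 0], "turn": [0, 0, 0]},
    {"linear": [0, -1.5, 0], "turn": [0, 0, 0]},
    {"linear": [0, -1.5, 0], "turn": [0, 0, 0]},
    {"linear": [0, -1.0, 0], "turn": [0, 0, 0]},
    {"linear": [0, -0.5, 0], "turn": [0, 0, 0]},
    {"linear": [0, -0.1, 0], "turn": [0, 0, 0]},
    {"linear": [0, 0.15, 0], "turn": [0, 0, 0]}
  ]
}}

```text
time: 22.68
position: [0.4372, -0.2227, 0.0385]
eef_rot: [[-0.982, 0.188, -0.012], [0.188, 0.982, -0.007], [0.011, -0.009, -1.0]]
ft_force: [-17.9, -23.9, 0.8]
width: 0.0269
finger_force: 31.7
```

```bash
python3 -c "
from h import *
st()"
```

```text
tcp b [-118.4 -125.5] 0.0385 Fb [-13.4 -26.7] Fz 0.8 M [-5.32  3.51 -0.94] t 22.68
```

Request:
{"name": "step_arm", "arguments": {
  "commands": [
    {"linear": [0, 0, 0], "turn": [0, 0, 0]},
    {"linear": [0, -0.7, 0], "turn": [0, 0, 0]},
    {"linear": [0, -1.5, 0], "turn": [0, 0, 0]},
    {"linear": [0, -1.5, 0], "turn": [0, 0, 0]},
    {"linear": [0, -1.0, 0], "turn": [0, 0, 0]},
    {"linear": [0, -0.5, 0], "turn": [0, 0, 0]},
    {"linear": [0, -0.1, 0], "turn": [0, 0, 0]},
    {"linear": [0, 0.0, 0], "turn": [0, 0, 0]}
  ]
}}

```text
time: 23.35
position: [0.4371, -0.2226, 0.0385]
eef_rot: [[-0.982, 0.188, -0.013], [0.188, 0.982, -0.007], [0.011, -0.009, -1.0]]
ft_force: [-16.5, -24.5, 0.5]
width: 0.0268
finger_force: 31.9
```

```bash
python3 -c "
from h import *
st()"
```

```text
tcp b [-118.6 -125.5] 0.0385 Fb [-11.9 -27. ] Fz 0.5 M [-5.27  3.18 -1.04] t 23.35
```

Request:
{"name": "step_arm", "arguments": {
  "commands": [
    {"linear": [0, 0, 0], "turn": [0, 0, 0]},
    {"linear": [0, -0.7, 0], "turn": [0, 0, 0]},
    {"linear": [0, -1.5, 0], "turn": [0, 0, 0]},
    {"linear": [0, -3, 0], "turn": [0, 0, 0]},
    {"linear": [0, -5, 0], "turn": [0, 0, 0]},
    {"linear": [0, -7, 0], "turn": [0, 0, 0]},
    {"linear": [0, -9, 0], "turn": [0, 0, 0]},
    {"linear": [0, -10, 0], "turn": [0, 0, 0]}
  ]
}}

```text
time: 24.02
position: [0.4265, -0.3158, 0.0393]
eef_rot: [[-0.984, 0.18, 0.001], [0.18, 0.984, 0.0], [-0.001, 0.0, -1.0]]
ft_force: [-0.4, -0.2, -5.6]
width: 0.0258
finger_force: 29.9
```

Run:
```python
from h import *
st()
im=robot.get_image('top')[:,:,::-1]; cv2.imwrite('pics/t10full.png',im)
th,*t=np.load('poses.npy')[0]
for nm,i in(('t9',cv2.imread('pics/t9full.png')),('new',im)):
  def pr(xs,ys):
    r=[]
    for x,y in zip(xs,ys):
      u,v=proj('top',[*loc2w(th,t,(x/1000,y/1000)),.032]); r.append(int(cv2.getRectSubPix(i,(1,1),(float(u),float(v))).mean()))
    return r
  y=np.arange(-100,-55,2); print(nm,'butt',pr(0*y-45,y))
  y=np.arange(40,80,2); print(nm,'tip',pr(0*y-40,y))
  x=np.arange(5,26,1.5); print('joint',pr(x,0*x-20),pr(x,0*x+70))
  x=np.arange(55,72,1.5); print('fence joint',pr(x,0*x-20),pr(x,0*x+70))
```

```text
tcp b [-112.5 -219. ] 0.0393 Fb [-0.4 -0.3] Fz -5.6 M [ 0.03 -0.1  -0.1 ] t 24.02
t9 butt [149, 148, 146, 146, 147, 145, 146, 147, 152, 148, 133, 92, 78, 107, 121, 139, 186, 195, 184, 183, 182, 181, 181]
t9 tip [172, 174, 179, 176, 174, 174, 174, 174, 174, 164, 145, 114, 103, 102, 95, 99, 111, 130, 137, 118]
joint [168, 167, 169, 172, 165, 157, 152, 148, 152, 162, 168, 168, 168, 166] [163, 166, 171, 172, 170, 166, 160, 156, 160, 163, 167, 170, 172, 172]
fence joint [170, 169, 173, 176, 167, 155, 121, 80, 64, 71, 77, 81] [164, 166, 171, 172, 171, 166, 152, 136, 107, 79, 74, 75]
new butt [200, 200, 200, 200, 200, 201, 201, 201, 201, 201, 200, 201, 202, 202, 198, 191, 190, 187, 181, 181, 180, 180, 180]
new tip [171, 172, 177, 175, 174, 173, 173, 173, 172, 163, 144, 113, 102, 101, 95, 99, 111, 129, 136, 117]
joint [168, 167, 169, 171, 164, 156, 151, 147, 151, 161, 167, 167, 167, 165] [161, 165, 170, 172, 170, 166, 160, 155, 159, 162, 166, 169, 171, 171]
fence joint [169, 169, 172, 176, 166, 155, 121, 79, 63, 70, 77, 80] [162, 165, 170, 172, 171, 166, 152, 136, 106, 78, 72, 74]
```

The tip has not moved through the last five taps of 23–27 N, and the butt is about 26 mm outside the mouth with the joints closed. Now the mallet goes back to its bare spot on the desk.

Request:
{"name": "step_arm", "arguments": {
  "commands": [
    {"linear": [0, 0, -2], "turn": [0, 0, 0]},
    {"linear": [0, 0, -5], "turn": [0, 0, 0]},
    {"linear": [0, 0, -9], "turn": [0, 0, 0]},
    {"linear": [0, 0, -13], "turn": [0, 0, 0]},
    {"linear": [0, 0, -17], "turn": [0, 0, 0]},
    {"linear": [0, 0, -20], "turn": [0, 0, 0]},
    {"linear": [0, 0, -21], "turn": [0, 0, 0]}
  ]
}}

```text
time: 24.65
position: [0.429, -0.3136, 0.2541]
eef_rot: [[-0.984, 0.177, 0.007], [0.177, 0.984, -0.004], [-0.007, -0.003, -1.0]]
ft_force: [0.9, 0.1, -5.3]
width: 0.0258
finger_force: 30.0
```

```bash
python3 -c "
from h import *
st();go([.5097,-.03,.25],250);go([.5285,.288,.25],236.2)"
```

```text
tcp b [-110.4 -216.4] 0.2541 Fb [0.9 0.3] Fz -5.3 M [-0.   -0.15 -0.06] t 24.65
linear cm [-2.93 29.34  0.35] turn [-0.002   0.0074  0.1715] pos [ 0.429  -0.3136  0.2541] F [ 0.9  0.1 -5.3] t 24.65 w 0.0258 grip 29.95143172563985
linear cm [ 0.84 60.97  0.24] turn [-0.0011  0.0076  0.4124] pos [ 0.429  -0.3136  0.2541] F [ 0.9  0.1 -5.3] t 24.65 w 0.0258 grip 29.95143172563985
```

Request:
{"name": "step_arm", "arguments": {
  "commands": [
    {"linear": [-0.3, 2.5, 0], "turn": [0, 0, 0.02]},
    {"linear": [-0.7, 6, 0], "turn": [0, 0, 0.04]},
    {"linear": [-1.1, 10, 0], "turn": [0, 0, 0.06]},
    {"linear": [-1.5, 14, 0], "turn": [0, 0, 0.08]},
    {"linear": [-1.9, 18, 0], "turn": [0, 0, 0.1]},
    {"linear": [-2.3, 22, 0], "turn": [0, 0, 0.13]},
    {"linear": [-2.7, 26, 0], "turn": [0, 0, 0.15]},
    {"linear": [-2.9, 29.5, 0], "turn": [0, 0, 0.17]}
  ]
}}

```text
time: 25.32
position: [0.5067, -0.0256, 0.2478]
eef_rot: [[-0.94, 0.341, -0.002], [0.341, 0.94, 0.001], [0.002, 0.001, -1.0]]
ft_force: [0.2, -1.0, -5.3]
width: 0.0258
finger_force: 30.0
```

```bash
python3 -c "
from h import *
st();go([.5285,.288,.25],236.2)"
```

```text
tcp b [-84.9  80.8] 0.2478 Fb [ 0.4 -1. ] Fz -5.3 M [ 0.06 -0.19  0.07] t 25.32
linear cm [ 8.66 30.22 -0.18] turn [ 0.0005 -0.002   0.2415] pos [ 0.5067 -0.0256  0.2478] F [ 0.2 -1.  -5.3] t 25.3167 w 0.0258 grip 29.950565092731267
```

Request:
{"name": "step_arm", "arguments": {
  "commands": [
    {"linear": [1.1, 3.8, 0], "turn": [0, 0, 0.03]},
    {"linear": [2.2, 7.7, 0], "turn": [0, 0, 0.06]},
    {"linear": [3.3, 11.6, 0], "turn": [0, 0, 0.09]},
    {"linear": [4.4, 15.5, 0], "turn": [0, 0, 0.12]},
    {"linear": [5.6, 19.5, 0], "turn": [0, 0, 0.15]},
    {"linear": [6.7, 23.4, 0], "turn": [0, 0, 0.18]},
    {"linear": [7.8, 27.2, 0], "turn": [0, 0, 0.21]},
    {"linear": [8.6, 30.0, 0], "turn": [0, 0, 0.24]}
  ]
}}

```text
time: 25.98
position: [0.527, 0.2866, 0.2474]
eef_rot: [[-0.832, 0.554, -0.003], [0.554, 0.832, 0.002], [0.003, -0.0, -1.0]]
ft_force: [0.4, -0.4, -5.0]
width: 0.026
finger_force: 30.0
```

Request:
{"name": "step_arm", "arguments": {
  "commands": [
    {"linear": [0, 0, 2], "turn": [0, 0, 0]},
    {"linear": [0, 0, 6], "turn": [0, 0, 0]},
    {"linear": [0, 0, 10], "turn": [0, 0, 0]},
    {"linear": [0, 0, 14], "turn": [0, 0, 0]},
    {"linear": [0, 0, 17], "turn": [0, 0, 0]},
    {"linear": [0, 0, 19], "turn": [0, 0, 0]},
    {"linear": [0, 0, 20], "turn": [0, 0, 0]},
    {"linear": [0, 0, 20], "turn": [0, 0, 0]}
  ]
}}

```text
time: 26.65
position: [0.5267, 0.2812, 0.0458]
eef_rot: [[-0.832, 0.555, -0.006], [0.555, 0.832, -0.002], [0.004, -0.005, -1.0]]
ft_force: [0.1, 0.0, -4.8]
width: 0.0258
finger_force: 30.0
```

```bash
python3 -c "
from h import *
st();go([.5285,.288,.023],236.2)"
```

```text
tcp b [-119.6  386.2] 0.0458 Fb [0.1 0.1] Fz -4.8 M [ 0.08 -0.03  0.04] t 26.65
linear cm [0.22 0.68 2.28] turn [-0.0049 -0.0039  0.001 ] pos [0.5267 0.2812 0.0458] F [ 0.1  0.  -4.8] t 26.65 w 0.0258 grip 29.951795982196927
```

Request:
{"name": "step_arm", "arguments": {
  "commands": [
    {"linear": [0, 0, 0.5], "turn": [0, 0, 0]},
    {"linear": [0, 0, 1], "turn": [0, 0, 0]},
    {"linear": [0, 0, 1.5], "turn": [0, 0, 0]},
    {"linear": [0, 0, 1.9], "turn": [0, 0, 0]},
    {"linear": [0, 0, 2.1], "turn": [0, 0, 0]},
    {"linear": [0, 0, 2.2], "turn": [0, 0, 0]},
    {"linear": [0, 0, 2.2], "turn": [0, 0, 0]}
  ]
}}

```text
time: 27.23
position: [0.5298, 0.2812, 0.0274]
eef_rot: [[-0.83, 0.557, 0.0], [0.557, 0.83, 0.0], [-0.0, 0.0, -1.0]]
ft_force: [0.1, 1.1, -6.0]
width: 0.0257
finger_force: 30.0
```

Request:
{"name": "step_arm", "arguments": {
  "commands": [
    {"linear": [0, 0, 0.1], "turn": [0, 0, 0]},
    {"linear": [0, 0, 0.2], "turn": [0, 0, 0]},
    {"linear": [0, 0, 0.3], "turn": [0, 0, 0]},
    {"linear": [0, 0, 0.35], "turn": [0, 0, 0]},
    {"linear": [0, 0, 0.35], "turn": [0, 0, 0]},
    {"linear": [0, 0, 0.35], "turn": [0, 0, 0]}
  ]
}}

```text
time: 27.73
position: [0.5298, 0.2814, 0.0241]
eef_rot: [[-0.831, 0.557, 0.0], [0.557, 0.831, 0.0], [-0.0, 0.0, -1.0]]
ft_force: [-1.1, -0.9, -2.7]
width: 0.0257
finger_force: 30.0
```

Partly carried by the desk now; 1 mm more, then release and rise.

Request:
{"name": "step_arm", "arguments": {
  "commands": [
    {"linear": [0, 0, 0.1], "turn": [0, 0, 0]},
    {"linear": [0, 0, 0.1], "turn": [0, 0, 0]},
    {"linear": [0, 0, 0.1], "turn": [0, 0, 0]}
  ]
}}

```text
time: 27.98
position: [0.5299, 0.2815, 0.0235]
eef_rot: [[-0.83, 0.557, 0.001], [0.557, 0.83, 0.0], [-0.0, 0.0, -1.0]]
ft_force: [-3.0, -2.5, 5.4]
width: 0.0256
finger_force: 30.0
```

Request:
{"name": "step_arm", "arguments": {
  "commands": [
    {"linear": [0, 0, 0], "turn": [0, 0, 0]},
    {"linear": [0, 0, 0], "turn": [0, 0, 0]},
    {"linear": [0, 0, 0], "turn": [0, 0, 0]},
    {"linear": [0, 0, 0], "turn": [0, 0, 0]},
    {"linear": [0, 0, 0], "turn": [0, 0, 0]},
    {"linear": [0, 0, 0], "turn": [0, 0, 0]}
  ],
  "gripper": 6
}}

```text
time: 28.48
position: [0.5298, 0.2813, 0.0227]
eef_rot: [[-0.83, 0.557, 0.0], [0.557, 0.83, 0.0], [0.0, 0.0, -1.0]]
ft_force: [0.4, 0.0, -0.3]
width: 0.0596
finger_force: 0.0
```

Request:
{"name": "step_arm", "arguments": {
  "commands": [
    {"linear": [0, 0, -1], "turn": [0, 0, 0]},
    {"linear": [0, 0, -3], "turn": [0, 0, 0]},
    {"linear": [0, 0, -6], "turn": [0, 0, 0]},
    {"linear": [0, 0, -10], "turn": [0, 0, 0]},
    {"linear": [0, 0, -14], "turn": [0, 0, 0]},
    {"linear": [0, 0, -18], "turn": [0, 0, 0]},
    {"linear": [0, 0, -20], "turn": [0, 0, 0]},
    {"linear": [0, 0, -20], "turn": [0, 0, 0]}
  ]
}}

```text
time: 29.15
position: [0.5317, 0.2834, 0.2293]
eef_rot: [[-0.831, 0.557, 0.008], [0.557, 0.831, 0.005], [-0.004, 0.009, -1.0]]
ft_force: [1.3, -0.2, -0.0]
width: 0.0602
finger_force: 0.0
```

Run:
```python
from h import *
st()
im=robot.get_image('top')[:,:,::-1]; cv2.imwrite('pics/t11.png',im); old=cv2.imread('pics/t0.png') if 0 else cv2.imread('pics/top0.png')
prev=cv2.imread('pics/t10full.png')
print('board/wedge change since last tap', np.abs(im[150:220,240:330].astype(int)-prev[150:220,240:330]).mean(), np.abs(im[150:220,240:330].astype(int)-prev[150:220,240:330]).max())
# head-top tone mask vs desk; compare to start in mallet handle area not hidden by the arm
d=np.abs(im[155:260,90:200].astype(int)-old[155:260,90:200]).max(2)>40
print('changed px near mallet',d.sum()); ys,xs=np.where(d); print(xs.min()+90,xs.max()+90,ys.min()+155,ys.max()+155)
# sanding block (left part) & pencil
for n,(a,b,c,e) in {'block':(198,235,85,118),'pencil':(232,250,284,345)}.items(): print(n,(np.abs(im[a:b,c:e].astype(int)-old[a:b,c:e]).max(2)>40).sum())
```

```text
tcp b [-115.   389.3] 0.2293 Fb [1.3 0. ] Fz -0.0 M [ 0.05 -0.15 -0.01] t 29.15
board/wedge change since last tap 2.51 122
changed px near mallet 5512
90 199 155 259
block 13
pencil 0
```

Run:
```python
from h import *
im=cv2.imread('pics/t11.png'); th,*t=np.load('poses.npy')[0]
def pr(x,ys): return [int(cv2.getRectSubPix(im,(1,1),tuple(float(q) for q in proj('top',[*loc2w(th,t,(x,y/1000)),.032]))).mean()) for y in ys]
print('tip',pr(-.040,np.arange(40,80,2))); print('butt',pr(-.045,np.arange(-100,-55,2)))
print(robot.get_obs()['joint_velocities'].round(2)); print(robot.sign_off())
```

```text
tip [169, 170, 175, 173, 171, 170, 170, 170, 170, 160, 142, 111, 100, 98, 92, 97, 108, 127, 135, 115]
butt [198, 198, 197, 198, 198, 199, 199, 199, 198, 198, 199, 199, 199, 200, 195, 189, 187, 184, 178, 178, 178, 178, 178]
[-0.49  2.8   1.78  3.32  0.66 -1.15 -0.51]
the job is handed in; nothing more can be done
None
```

I handed the job in at about 29 s: the wedge is driven until 23–27 N taps no longer moved it (butt about 26 mm outside the mouth, joints looking closed), and the mallet is lying on the desk close to where it started. I did not view a final picture: the wedge's hold was checked from image pixels, the mallet's resting place only from arm position and force.

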